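# Stand up the rolled bottle and close the pack in the steriliser basket

### The arm

A 7-joint arm with a two-finger parallel gripper is mounted at the origin on a cart in front of the work surface, level with it; the furniture and walls round the work are solid. World frame = base frame: x ahead of the robot, y to its left, z up, the work surface at z = 0. Lengths are in m, angles in degrees, forces in N, time in s.
With the tool pointing down it reaches from about 0.4 to 0.875 m from the base axis. Payload 6.5 kg.
Tool frame: the origin (TCP) lies midway between the tips of the shut fingers; the grasp point (between the pads) lies 19 mm behind it; z points along the fingers, x is the direction in which the jaws open and shut, and the axes are right-handed (so a half turn about z gives the same grasp; the last joint's range is limited). The gripper opens to 88 mm and grips with 3 to 60 N. Pads are 18 mm wide; open, the fingers measure 123 mm over their backs; the gripper's body (75 mm by 187 mm) begins 45 mm behind the grasp point.
Start: joints at [63.186, 30.733, -0.252, 88.115, 0.149, 61.152, -4.079], TCP at [0.254, -0.598, 0.239] pointing down, gripper open.
Joint ranges: [-154.64, 154.64], [-21.42, 123.67], [-72.66, 72.17], [13.99, 137.28], [-74.86, 254.86], [10.95, 109.41], [-158.01, 158.01]. Speed limits (degrees/s): [136.94, 136.94, 180, 180, 180, 180, 180].

### API

Orientations are given as [roll, pitch, yaw] about the fixed x, y, z axes, in that order (R = Rz(yaw) Ry(pitch) Rx(roll)).
In Python, from rig import manip gives the robot as it stands.
- The arm moves only by the tool arm_command, never from a script. Its argument "deltas" is a list of rows, each a list of 6 numbers: the shift along the tool's x, y, z in m, then the turn, a rotation vector about the tool's x, y, z in degrees. In form: [[tx, ty, tz, ax, ay, az], ...]. A call has exactly 8 rows; each row is the pose to reach, as a shift and turn from the pose measured when the call began, along the tool's axes at that moment; what a row does not reach only later rows make up. A row lasts 1/8 s, in which the tool goes at most 62.5 mm and 10.7 degrees, less where a joint would pass 70% of its speed; a pose out of reach is approached as far as the arm can. A call with a gripper value outside its range is refused whole. "hand" is the closure, from 0 (fully open) to 1 (shut), set as the call begins (left out, the last holds). The fingers move at their own pace and stop on an object; "force" is the grip in N (left out, the last holds). Time passes only in rows, so rows that repeat a pose let the fingers close, or fill a call up. It gives the time, the measured TCP pose, the force and the opening at its end, in the units of the state.
- manip.get_state(): the state, without advancing time (a new reading comes with each control period).
- manip.read_camera(name): name is "scene" or "top"; returns the picture (400x640x3 uint8, blue, green, red); there is no depth.
- manip.calibration(name): a dict with "fx", "fy", "cx", "cy" (pixels), "R" (3x3) and "t" (3): a world point X has camera coordinates R X + t. Camera axes: x right, y down, z forward; pixel columns grow to the right and rows downward; lengths in m; the calibration is good to about 2 mm. A picture is of the moment at which its call begins. calibration takes no time and is no camera call.
- manip.close_job(): hands the job in, once; it reports no verdict.
The state is a dict: "time_s": time; "joint_pos": joint angles; "qd": joint speeds; "effort": joint torques, N m; "tool_pos": TCP position; "tool_rot": TCP orientation; "wrist_force": force on the tool from outside, world axes, zero at the start; "wrist_torque": the same for the moment, N m; "gripper_width": finger opening in m.
Only numpy, scipy, OpenCV 4.12 (cv2) and the standard library are available. Lean on these libraries where they do the work, as an engineer would, in place of code of your own. Each camera call takes 0.05 s, during which the arm holds its last target. There are 200 camera calls.

### The job

The bottle on the roller mixer is done: take it off, stand it upright on the clear bench and let go of it, because a hand round its body cannot follow it into the basket. Then pick it up again by its cap and lower it into the one empty place in the round steriliser basket, so that all seven bottles stand upright on the basket floor, packed side by side. Do not drop or knock over the bottle, do not tip or lift out the packed bottles, and leave everything else where it is.

Things in the scene. Friction and masses are not known exactly. Their poses are not given: they have to be found in the camera images.
- bottle: The bottle to move: off-white, plain buff label, grey cap, 0.15-0.3 kg, lying on the mixer, cap towards the robot. Origin: centre of its underside; z along its axis to the cap. 140 mm long; round body 54 mm wide from z = 6 to 88 mm (foot tapers to 44 mm), shoulder up to a 23 mm neck at z = 110, cap 25 mm wide from z = 115 to 140. Centre of mass near z = 57 mm. It stands freely on the bench (z = 0).
- cap (a point): Centre of the moved bottle's cap, on its axis, 127.5 mm above its underside; axes as the bottle's.
- mixer: Bottle roller mixer, off, fixed: white housing 286 mm (x) by 186 mm (y), end cheeks 63 mm high. Origin: centre of its footprint. Its -x end faces the robot. Four still rubber rollers, 25 mm thick, 230 mm long, lie along x at y = -66, -22, 22, 66 mm, axes 50 mm and tops 62.5 mm above the bench. The bottle lies in the middle valley (y = 0), its axis 82.8 mm above the bench.
- basket: Round basket of perforated steel, fixed: inside 171 mm wide, 178 mm outside, thin wire bail folded down to 190 mm; rim 87 mm and flat inner floor 4 mm above the bench. Origin: centre of its footprint; z up; x points to the gap. Six bottles like the moved one stand in it in a hexagonal pattern: one in the middle, five round it at 56.5 mm and 60 deg steps; the sixth place is empty.
- gap (a point): The empty place: centre of the free spot on the basket floor, 56.5 mm from the basket's centre along its x, 4 mm above the bench. The wall (2 mm away) and three neighbours (2.5 mm away) leave no room for fingers beside the body; neighbouring caps are 31 mm apart and fingers have most room when they close along the basket's y.
- packed_0: One of the six packed bottles, same kind and size as the moved one, loose, upright, in the middle of the basket. Origin: centre of its underside, z up to the cap.
- packed_1: One of the six packed bottles, same kind and size as the moved one, loose, upright, in the ring, 60 deg counterclockwise (from above) of the gap, next to it. Origin: centre of its underside, z up to the cap.
- packed_2: One of the six packed bottles, same kind and size as the moved one, loose, upright, in the ring, 120 deg from the gap. Origin: centre of its underside, z up to the cap.
- packed_3: One of the six packed bottles, same kind and size as the moved one, loose, upright, in the ring, opposite the gap. Origin: centre of its underside, z up to the cap.
- packed_4: One of the six packed bottles, same kind and size as the moved one, loose, upright, in the ring, 240 deg from the gap. Origin: centre of its underside, z up to the cap.
- packed_5: One of the six packed bottles, same kind and size as the moved one, loose, upright, in the ring, 300 deg (that is 60 deg clockwise) from the gap, next to it. Origin: centre of its underside, z up to the cap.
- timer: Small white bench timer, 34x62x40 mm, a bystander behind the clear middle of the bench. Origin: centre of its underside.
- small_beaker: Small glass beaker, 46 mm wide, 59 mm high, a bystander. Origin: centre of its underside.
- calculator: Dark blue pocket calculator lying at the right, 150x106x28 mm, a bystander. Origin: centre of its underside.
- marker: Black-and-white marker pen lying at the right front, 128 mm long, a bystander. Origin: centre of its underside.
- pen: Blue ball pen lying near the front edge in the middle, 133 mm long, 8 mm thick, a bystander. Origin: centre of its underside.
- petri: Stack of petri dishes at the left, 93 mm wide, 46 mm high, a bystander. Origin: centre of its underside.

How it is judged (in metres and radians):
On the way, in this order (a step that is already met when the one before it is completed fails the run):
1. the bottle stands upright and released on the bench, outside the basket (angle between bottle's own z axis and vertical below 0.08 rad and height (world z) of bottle below 0.008 m and linear speed of bottle below 0.03 m/s and contact force between the fingers and bottle below 0.1 N and horizontal distance between bottle and basket above 0.1 m), for 0.2 s.
2. the bottle is lifted again, upright, held at its cap or neck (height (world z) of bottle above 0.05 m and angle between bottle's own z axis and vertical below 0.35 rad and contact force between the fingers and bottle above 0.5 N and z of the grasp point in the frame of bottle above 0.098 m), for 0.1 s.
At the end, for the whole second after the job is handed in: The moved bottle stands released in the empty place: within 10 mm of the gap's centre, its underside within 5 mm of the basket floor, within 0.06 rad of upright, at rest; and all six packed bottles still stand in the basket on its floor (within 5 mm), within 0.06 rad of upright (horizontal distance between bottle and gap below 0.01 m and angle between each of bottle, packed_0, packed_1, packed_2, packed_3, packed_4, packed_5's own z axis and vertical below 0.06 rad and z of each of bottle, packed_0, packed_1, packed_2, packed_3, packed_4, packed_5 in the frame of basket below 0.009 m and horizontal distance between each of bottle, packed_0, packed_1, packed_2, packed_3, packed_4, packed_5 and basket below 0.062 m and linear speed of bottle below 0.02 m/s); the robot touches nothing.
It fails at once if the bottle was dropped or knocked over (it moved faster than 0.65 m/s with no finger touching it) (linear speed of bottle above 0.65 m/s and contact force between the fingers and bottle below 0.05 N).
It fails at once if a packed bottle was tipped by more than 0.35 rad or lifted out (angle between any of packed_0, packed_1, packed_2, packed_3, packed_4, packed_5's own z axis and vertical above 0.35 rad or z of any of packed_0, packed_1, packed_2, packed_3, packed_4, packed_5 in the frame of basket above 0.06 m).
It fails at once if a bystander was moved by more than 30 mm (distance of any of timer, small_beaker, calculator, marker, pen, petri from where it was at the start of the episode above 0.03 m).
It also fails if it takes over 58 s, if anything falls off the work surface, if the arm or the gripper's body presses on something with over 40 N, if the wrist force passes 120 N, or if a joint passes its speed limit or range.

## Working session

There is one attempt and no reset: what is moved stays moved. The work goes in short steps, Python scripts to look and compute and a tool call to move; the robot and the scene stay as the last step left them, time stands still between calls to the robot, and variables do not carry over. Pictures are saved under pics/ and viewed, about 8 in all and at most 12, crops included, and the job is handed in when it is done.

Besides the shell and the picture viewer there is one more tool, called after "Call:" in YAML: its name, and indented under it one key for each argument. arm_command: Moves the arm, as the interface text tells. Its arguments: {"type":"object","properties":{"deltas":{"type":"array"},"hand":{"type":"number"},"force":{"type":"number"}},"required":["deltas"]}

```bash
mkdir -p pics
python3 - <<'E'
from rig import manip
import cv2
for n in("scene","top"):
    cv2.imwrite(f"pics/{n}0.png",manip.read_camera(n)); c=manip.calibration(n); print(n,c)
print(manip.get_state())
E
```

```text
scene {'fx': 440.6614509814009, 'fy': 440.6614509814009, 'cx': 317.48574534846136, 'cy': 199.4290007851933, 'R': array([[-6.61050498e-01, -7.50341316e-01, -3.85213676e-04],
       [-5.39973822e-01,  4.76073135e-01, -6.94105642e-01],
       [ 5.20999531e-01, -4.58630875e-01, -7.19873051e-01]]), 't': array([0.36493641, 0.33656639, 1.49346907])}
top {'fx': 505.0704530494174, 'fy': 505.0704530494174, 'cx': 314.32916721741185, 'cy': 193.50869701403053, 'R': array([[ 0.01931411, -0.99977373,  0.00891405],
       [-0.99623964, -0.01999747, -0.08430108],
       [ 0.08446026, -0.00725233, -0.99640046]]), 't': array([-0.01058349,  0.55412133,  1.64439392])}
{'time_s': 0.1, 'joint_pos': array([63.18735285, 30.77419764, -0.25512732, 88.16211473,  0.1486217 ,
       61.15105588, -4.08006122]), 'qd': array([ 0.01955057, -0.13117452, -0.02695324, -0.03797509, -0.02761858,
       -0.02826415,  0.10930388]), 'effort': array([ 2.46756659e-03, -5.72083926e+01,  9.93779674e-01, -2.52232450e+01,
       -5.61811659e-02,  1.34298144e-02,  4.59375701e-05]), 'tool_pos': array([ 0.25397372, -0.59775595,  0.23793465]), 'tool_rot': array([ 1.79994275e+02,  8.68491338e-02, -6.69763067e+01]), 'wrist_force': array([-0.13395327, -0.25009265,  0.16591931]), 'wrist_torque': array([-0.01212379, -0.00354894, -0.00450417]), 'gripper_width': 0.08837489456072184}
```

View pics/scene0.png

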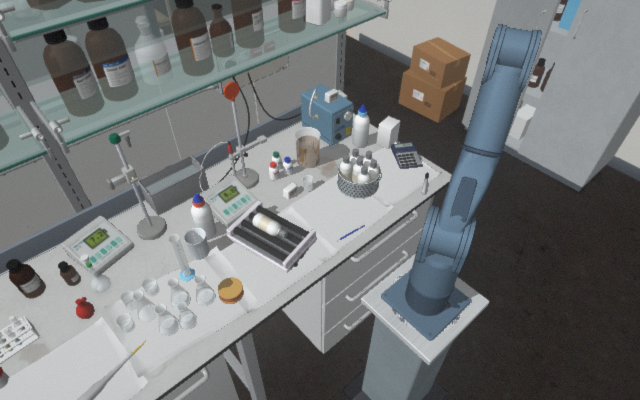

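View pics/top0.png

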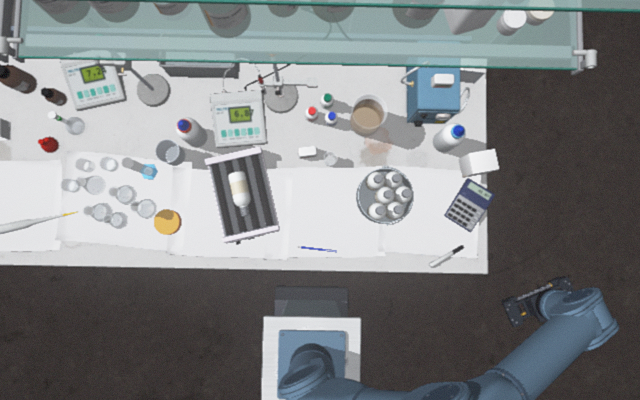

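```bash
cat > h.py <<'E'
import numpy as np, cv2
from rig import manip
C={n:manip.calibration(n) for n in("scene","top")}
def proj(n,X):
    c=C[n]; p=c["R"]@np.asarray(X,float)+c["t"]; return np.array([c["fx"]*p[0]/p[2]+c["cx"],c["fy"]*p[1]/p[2]+c["cy"]])
def ray(n,u,v,z):
    c=C[n]; d=c["R"].T@np.array([(u-c["cx"])/c["fx"],(v-c["cy"])/c["fy"],1]); o=-c["R"].T@c["t"]
    return o+d*(z-o[2])/d[2]
E
python3 - <<'E'
import cv2,numpy as np
t=cv2.imread("pics/top0.png")
a=cv2.resize(t[140:250,200:290],None,fx=4.4,fy=4.4,interpolation=cv2.INTER_CUBIC)
b=cv2.resize(t[160:230,350:420],None,fx=5.6,fy=5.6,interpolation=cv2.INTER_CUBIC)
o=np.zeros((484,800,3),np.uint8);o[:a.shape[0],:a.shape[1]]=a;o[:392,400:792]=b
cv2.imwrite("pics/c1.png",o)
s=cv2.imread("pics/scene0.png")
a=cv2.resize(s[195:275,220:320],None,fx=4,fy=4,interpolation=cv2.INTER_CUBIC)
b=cv2.resize(s[140:205,325:390],None,fx=6,fy=6,interpolation=cv2.INTER_CUBIC)
o=np.zeros((400,800,3),np.uint8);o[:320,:400]=a;o[:390,405:795]=b
cv2.imwrite("pics/c2.png",o)
E
```

```text
(no output)
```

View pics/c1.png

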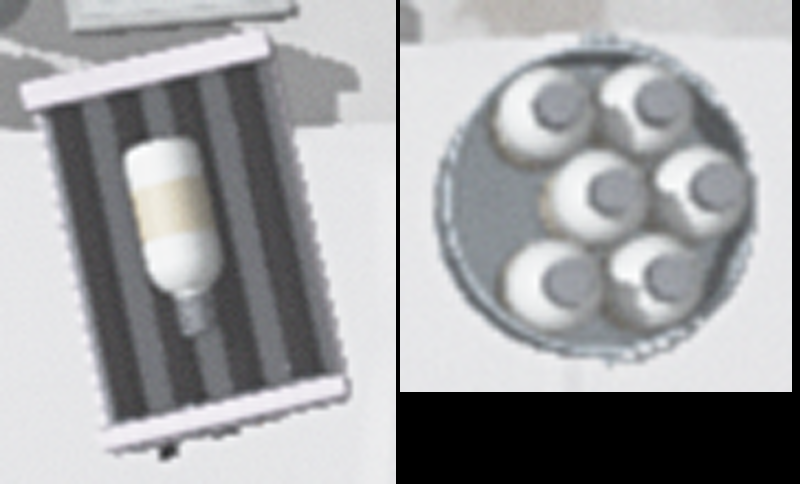

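View pics/c2.png

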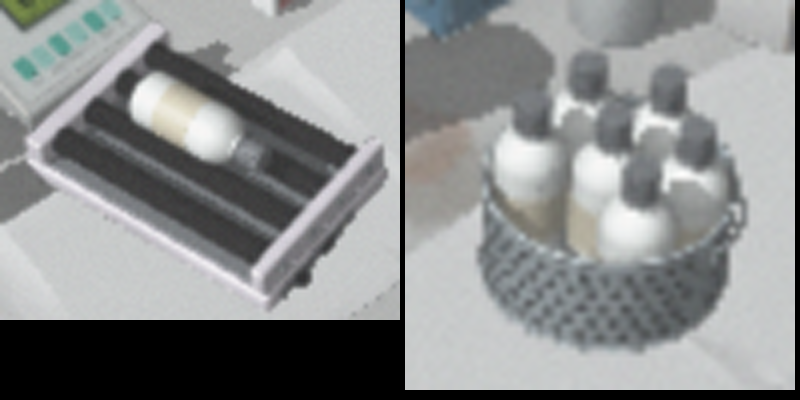

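Top view: the mixer bottle's underside is near pixel (236,172) and its cap end near (244,216). The basket centre is near (384,195) and its gap faces image left (world +y). Both views agree.

Run:
```python
from h import *
from scipy.optimize import least_squares
def blobs(img,x0,y0,x1,y1,lo,hi):
    pass
t=cv2.imread("pics/top0.png"); s=cv2.imread("pics/scene0.png")
# caps by hand (cap top face centre), top crop
T=np.array([[562,104],[664,102],[615,190],[717,186],[573,281],[673,276]],float); T=(T-[400,0])/5.6+[350,160]-0.4
# cap visible disc = top face at z=.144
P=np.array([ray("top",u,v,.144) for u,v in T]); print(P.round(4))
def model(q): 
    c=q[:2]; a=q[2]
    out=[]
    # order: left-top(+x,+y), right-top, centre, right, left-bot, right-bot
    for k in (5,4,None,3,1,2):
        out.append(c if k is None else c+.0565*np.array([np.cos(a+k*np.pi/3),np.sin(a+k*np.pi/3)]))
    return np.array(out)
r=least_squares(lambda q:(model(q)-P[:,:2]).ravel(),[*P[2,:2],np.pi/2]); q=r.x
if np.abs(r.fun).max()>.02: print("order?")
print("basket",q[:2],np.degrees(q[2]),"res mm",(r.fun.reshape(-1,2)*1e3).round(1).tolist())
g=q[:2]+.0565*np.array([np.cos(q[2]),np.sin(q[2])]); print("gap",g)
# scene caps top-face centre from crop c2
S=np.array([[533,97],[589,60],[669,72],[614,110],[697,122],[642,163]],float); S=(S-[405,0])/6+[325,140]-.4
print("scene caps",np.array([ray("scene",u,v,.144)[:2] for u,v in S]).round(4).tolist())
# rim
for e in [(436,205),(756,195)]: print("rim x",ray("top",(e[0]-400)/5.6+350,e[1]/5.6+160,.087).round(4))
for e in [(600,38),(605,362)]: print("rim y",ray("top",(e[0]-400)/5.6+350,e[1]/5.6+160,.087).round(4))
# mixer corners
M=[(21,88),(266,30),(350,395),(107,450)]
W=np.array([ray("top",u/4.4+200-.4,v/4.4+140-.4,.063)[:2] for u,v in M]); print("mixer",W.round(4).tolist(),W.mean(0))
for i in range(4): print(np.linalg.norm(W[i]-W[i-1]).round(4),end=" ")
ax=(W[0]+W[1]-W[2]-W[3]); print("x axis deg",np.degrees(np.arctan2(ax[1],ax[0])))
# bottle silhouettes
u=ray("top",161/4.4+199.6,140/4.4+139.6,.083);c=ray("top",196/4.4+199.6,334/4.4+139.6,.083)
print("bottle",u,c,np.linalg.norm(u-c),np.degrees(np.arctan2(*(u-c)[1::-1])))
u=ray("scene",143/4+219.6,92/4+194.6,.083);c=ray("scene",263/4+219.6,157/4+194.6,.083)
print("bottle scene",u,c,np.linalg.norm(u-c))
for n,p in dict(timer=(307,152,.04),bk=(331,160,.05),pen1=(299,247,0),pen2=(336,250,0),basketL=(358,195,.08)).items(): print(n,ray("top",*p).round(3))
```

```text
[[ 0.5953 -0.1952  0.144 ]
 [ 0.5975 -0.2513  0.144 ]
 [ 0.5485 -0.2247  0.144 ]
 [ 0.5518 -0.2806  0.144 ]
 [ 0.4981 -0.202   0.144 ]
 [ 0.502  -0.2567  0.144 ]]
basket [ 0.54827767 -0.22567693] 93.5522407862954 res mm [[0.1, 0.7], [1.3, 0.4], [-0.2, -1.0], [-0.0, -1.5], [-0.5, 1.5], [-0.8, -0.2]]
gap [ 0.54477701 -0.16928548]
scene caps [[0.5963, -0.193], [0.599, -0.249], [0.5538, -0.2809], [0.5506, -0.2245], [0.5051, -0.2575], [0.5007, -0.2005]]
rim x [ 0.5416 -0.1331  0.087 ]
rim x [ 0.551  -0.3149  0.087 ]
rim y [ 0.6391 -0.2255  0.087 ]
rim y [ 0.4546 -0.2297  0.087 ]
mixer [[0.6538, 0.3585], [0.7007, 0.1797], [0.4334, 0.111], [0.3901, 0.2862]] [0.54451105 0.23386812]
0.2734 0.1848 0.276 0.1804 x axis deg 14.863769427708236
bottle [0.61490454 0.25144801 0.083     ] [0.474773   0.22173516 0.083     ] 0.14324700089780848 11.971430116685065
bottle scene [0.61442108 0.25280813 0.083     ] [0.47952227 0.21777697 0.083     ] 0.13937313364278686
timer [0.689 0.027 0.04 ]
bk [ 0.663 -0.052  0.05 ]
pen1 [0.377 0.048 0.   ]
pen2 [ 0.37  -0.075  0.   ]
basketL [ 0.547 -0.139  0.08 ]
```

```bash
cat >> h.py <<'E'
from scipy.spatial.transform import Rotation as Ro, Slerp
import json
def st():
    s=manip.get_state(); open("log.txt","a").write(json.dumps([list(s["joint_pos"]),list(s["tool_pos"]),list(s["tool_rot"])])+"\n")
    print("t",round(s["time_s"],2),"J",s["joint_pos"].round(1).tolist(),"P",s["tool_pos"].round(4).tolist(),"rpy",s["tool_rot"].round(1).tolist(),"F",s["wrist_force"].round(1).tolist(),"w",round(s["gripper_width"],4))
    return s["tool_pos"],Ro.from_euler("xyz",s["tool_rot"],degrees=True)
def tool(head,tilt,jaw=-1):
    # tool z tilted 'tilt' deg from down towards azimuth 'head'; jaw axis at head+jaw*90
    h,t=np.radians([head,tilt]); z=np.array([np.cos(h)*np.sin(t),np.sin(h)*np.sin(t),-np.cos(t)])
    x=jaw*np.array([-np.sin(h),np.cos(h),0]); return Ro.from_matrix(np.c_[x,np.cross(z,x),z])
def rows(way,n=8,p0=None,R0=None,tot=None):
    # way: list of (frac,pos,R), frac 0..1 over n rows; prints deltas from the present pose
    p,R=st() if p0 is None else (p0,R0)
    f=[0]+[w[0] for w in way]; P=np.array([p]+[w[1] for w in way]); S=Slerp(f,Ro.concatenate([R]+[w[2] for w in way]))
    for i in range(1,n+1):
        u=i/n; q=[np.interp(u,f,P[:,k]) for k in range(3)]
        print([*(R.inv().apply(q-p)).round(3).tolist(),*np.degrees((R.inv()*S(u)).as_rotvec()).round(1).tolist()],end=",\n")
GR=tool(14.3,35); G=np.array([.5507,.2357,.090]); GT=G+.019*GR.as_matrix()[:,2]
E
python3 - <<'E'
from h import *
pre=GT-.1*GR.as_matrix()[:,2]
print(GT,pre)
rows([(1,np.array([.50,-.13,.33]),tool(14,15))])
E
```

```text
[0.56126029 0.23839178 0.07443611] [0.50567983 0.2242245  0.15635132]
t 0.1 J [63.2, 30.8, -0.3, 88.2, 0.1, 61.2, -4.1] P [0.254, -0.5978, 0.2379] rpy [180.0, 0.1, -67.0] F [-0.1, -0.3, 0.2] w 0.0884
[-0.042, -0.051, -0.011, 1.9, 0.2, 1.1],
[-0.084, -0.102, -0.023, 3.7, 0.3, 2.2],
[-0.125, -0.154, -0.034, 5.6, 0.5, 3.4],
[-0.167, -0.205, -0.046, 7.5, 0.6, 4.5],
[-0.209, -0.256, -0.057, 9.4, 0.8, 5.6],
[-0.251, -0.307, -0.069, 11.2, 1.0, 6.7],
[-0.293, -0.358, -0.08, 13.1, 1.1, 7.8],
[-0.334, -0.409, -0.092, 15.0, 1.3, 9.0],
```

Call:
arm_command:
  deltas:
    - [-0.03,-0.04,-0.02,1.9,0.2,1.1]
    - [-0.075,-0.09,-0.04,3.7,0.3,2.2]
    - [-0.12,-0.14,-0.06,5.6,0.5,3.4]
    - [-0.16,-0.19,-0.07,7.5,0.6,4.5]
    - [-0.2,-0.24,-0.08,9.4,0.8,5.6]
    - [-0.245,-0.295,-0.085,11.2,1.0,6.7]
    - [-0.285,-0.35,-0.09,13.1,1.1,7.8]
    - [-0.325,-0.4,-0.092,15.0,1.3,9.0]
  hand: 0
  force: 25

```text
time_s: 1.1
tool_pos: [0.4784, -0.1717, 0.3289]
tool_rot: [-164.9, -0.0, -76.1]
wrist_force: [0.2, -0.4, 0.4]
gripper_width: 0.0879
```

Run:
```python
from h import *
pre=GT-.12*GR.as_matrix()[:,2]
rows([(.85,pre+[0,0,.02],GR),(1,pre,GR)])
```

```text
t 1.1 J [35.4, 5.6, -16.4, 111.9, -8.6, 50.3, -52.0] P [0.4784, -0.1717, 0.3289] rpy [-164.9, -0.0, -76.1] F [0.2, -0.4, 0.4] w 0.0879
[-0.056, -0.01, 0.024, 2.9, -0.0, -0.1],
[-0.111, -0.021, 0.047, 5.9, -0.1, -0.1],
[-0.167, -0.031, 0.071, 8.8, -0.1, -0.2],
[-0.222, -0.042, 0.094, 11.7, -0.1, -0.2],
[-0.278, -0.052, 0.118, 14.6, -0.1, -0.3],
[-0.333, -0.063, 0.141, 17.6, -0.2, -0.3],
[-0.378, -0.07, 0.163, 19.9, -0.2, -0.4],
[-0.378, -0.066, 0.179, 19.9, -0.2, -0.4],
```

Call:
arm_command:
  deltas:
    - [-0.056,-0.01,0.024,2.9,0,-0.1]
    - [-0.111,-0.021,0.047,5.9,-0.1,-0.1]
    - [-0.167,-0.031,0.07,8.8,-0.1,-0.2]
    - [-0.222,-0.042,0.094,11.7,-0.1,-0.2]
    - [-0.278,-0.052,0.118,14.6,-0.1,-0.3]
    - [-0.333,-0.063,0.14,17.6,-0.2,-0.3]
    - [-0.378,-0.07,0.163,19.9,-0.2,-0.4]
    - [-0.378,-0.066,0.178,19.9,-0.2,-0.4]

```text
time_s: 2.1
tool_pos: [0.499, 0.1423, 0.2255]
tool_rot: [-147.5, -0.7, -76.3]
wrist_force: [0.4, 0.5, -0.4]
gripper_width: 0.0884
```

Run:
```python
from h import *
pre=GT-.05*GR.as_matrix()[:,2]
rows([(.7,pre,GR),(1,GT-.02*GR.as_matrix()[:,2],GR)])
for n in("scene","top"): cv2.imwrite(f"pics/{n}1.png",manip.read_camera(n))
s=cv2.imread("pics/scene1.png");t=cv2.imread("pics/top1.png")
cv2.imwrite("pics/c3.png",np.hstack([cv2.resize(s[150:280,190:320],(390,390)),cv2.resize(t[120:250,180:310],(390,390))]))
```

```text
t 2.1 J [-7.7, 7.8, -18.6, 133.4, 52.4, 11.8, -150.5] P [0.499, 0.1423, 0.2255] rpy [-147.5, -0.7, -76.3] F [0.4, 0.5, -0.4] w 0.0884
[-0.014, 0.002, 0.022, 0.4, -0.2, -0.0],
[-0.028, 0.004, 0.043, 0.9, -0.3, -0.0],
[-0.043, 0.007, 0.065, 1.3, -0.5, -0.0],
[-0.057, 0.009, 0.087, 1.8, -0.7, -0.1],
[-0.071, 0.011, 0.108, 2.2, -0.8, -0.1],
[-0.08, 0.012, 0.126, 2.5, -0.9, -0.1],
[-0.08, 0.012, 0.139, 2.5, -0.9, -0.1],
[-0.08, 0.011, 0.151, 2.5, -0.9, -0.1],
```

View pics/c3.png

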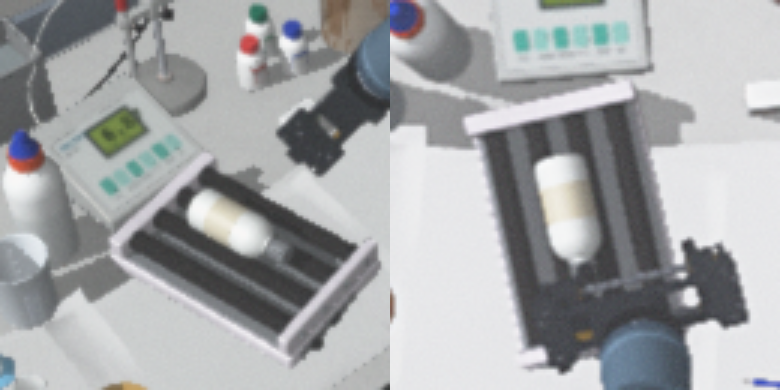

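The view shows the open gripper just robot-side of the bottle, which hasn't moved. The wrist is close to the J6 and J7 limits at this tilt. I'll fit a kinematic model from the logged states so I can choose a reachable grasp tilt and standing pose.

```bash
cat > kin.py <<'E'
import numpy as np, json, itertools
from scipy.optimize import least_squares
from scipy.spatial.transform import Rotation as Ro
def fk(J,q,sg):
    h,L1,a1,L2,a2,a3,d=q[:7]; o=q[7:14]; j=np.array(J)*sg+o
    R=Ro.identity();p=np.zeros(3)
    for ax,an,t in (("z",j[0],(0,0,h)),("y",j[1],(0,0,L1)),("z",j[2],(a1,0,0)),("y",j[3],(a2,0,-L2)),("z",j[4],(0,0,0)),("y",j[5],(a3,0,-d)),("z",j[6],(0,0,0))):
        R=R*Ro.from_euler(ax,an,degrees=True); p=p+R.apply(t)
    return p,R*Ro.from_euler("x",180,degrees=True)
def data():
    D=[json.loads(l) for l in open("log.txt")]; return D
def res(q,sg,D,q0):
    r=[]
    for J,P,E in D:
        p,R=fk(J,q,sg); r+=list((p-P)*100)+list((R.inv()*Ro.from_euler("xyz",E,degrees=True)).as_rotvec()*20)
    return np.r_[r,(q-q0)[:7]*.5,(q-q0)[7:]*.01]
q0=np.r_[.3,.33,.05,.38,.06,.07,.28,np.zeros(7)]
if __name__=="__main__":
    D=data(); out=[]
    for s in itertools.product([1,-1],repeat=4):   # J3,J5,J6,J7; J1 is reversed, J2 +, J4 -
        sg=np.array([-1,1,s[0],-1,s[1],s[2],s[3]])
        a=min((least_squares(res,np.r_[q0[:7],0,0,0,0,0,o,0],args=(sg,D,q0),max_nfev=60) for o in (0,)),key=lambda r:r.cost)
        out.append((a.cost,sg,a.x))
    out.sort(key=lambda t:t[0])
    for c,sg,x in out[:3]: print(round(c,4),sg,x.round(3).tolist())
    np.savez("kin.npz",sg=out[0][1],q=out[0][2])
    for J,P,E in D: p,R=fk(J,out[0][2],out[0][1]); print((p-P).round(4),(R.inv()*Ro.from_euler("xyz",E,degrees=True)).magnitude()*57.3)
E
python3 kin.py
```

```text
14.2944 [-1  1  1 -1 -1  1  1] [0.692, -0.556, 0.288, -0.311, 0.268, -0.126, 0.727, 22.367, 156.243, -139.588, 104.874, -130.476, 129.197, 67.545]
26.5284 [-1  1 -1 -1  1 -1  1] [0.614, -0.296, 1.275, -0.467, -0.373, -0.185, -0.065, 32.363, 13.527, -23.244, 86.454, 32.62, 27.007, -41.733]
28.4001 [-1  1 -1 -1  1  1  1] [0.616, -0.3, 1.266, -0.469, -0.37, 0.182, -0.057, 33.54, 13.559, -24.17, 86.588, -146.253, -26.841, 136.783]
[ 0.0041 -0.0045  0.0027] 5.8354306888292795
[0.0066 0.0031 0.004 ] 5.439086945525231
[0.004  0.003  0.0054] 8.756436686602397
```

```bash
cat > kin.py <<'E'
import numpy as np, json, itertools
from scipy.optimize import least_squares
from scipy.spatial.transform import Rotation as Ro
def fk(J,q,sg,full=False):
    h,L1,a1,L2,a2,a3,d,b1,b2,b3=q; j=np.array(J)*sg; pts=[]
    R=Ro.identity();p=np.zeros(3)
    for ax,an,t in (("z",j[0],(0,0,h)),("y",j[1],(0,b1,L1)),("z",j[2],(a1,0,0)),("y",j[3],(a2,b2,L2)),("z",j[4],(0,0,0)),("y",j[5],(a3,b3,d)),("z",j[6],(0,0,0))):
        R=R*Ro.from_euler(ax,an,degrees=True); p=p+R.apply(t); pts.append(p)
    R=R*Ro.from_euler("z",180,degrees=True)
    return (p,R,pts) if full else (p,R)
def data(): return [json.loads(l) for l in open("log.txt")]
def res(q,sg,D,q0):
    r=[]
    for J,P,E in D:
        p,R=fk(J,q,sg); r+=list((p-P)*100)+list((R.inv()*Ro.from_euler("xyz",E,degrees=True)).as_rotvec()*20)
    return np.r_[r,(q-q0)*.5]
q0=np.array([.33,.38,.0,.38,.0,.07,.3,0,0,.0])
def fit():
    D=data(); out=[]
    for s in itertools.product([1,-1],repeat=3):
        sg=np.array([-1,1,s[0],1,s[1],1,s[2]])
        a=least_squares(res,q0,args=(sg,D,q0)); out.append((a.cost,sg,a.x))
    out.sort(key=lambda t:t[0]); np.savez("kin.npz",sg=out[0][1],q=out[0][2]); return out
if __name__=="__main__":
    out=fit()
    for c,sg,x in out[:3]: print(round(c,4),sg,x.round(3).tolist())
    for J,P,E in data(): p,R=fk(J,out[0][2],out[0][1]); print((p-P).round(4),(R.inv()*Ro.from_euler("xyz",E,degrees=True)).magnitude()*57.3)
E
python3 kin.py
```

```text
0.003 [-1  1 -1  1 -1  1 -1] [0.36, 0.483, 0.016, 0.457, 0.001, 0.011, 0.307, -0.047, 0.012, -0.01]
152.715 [-1  1  1  1 -1  1 -1] [-0.573, 2.762, -1.851, -0.811, -0.228, -1.424, 3.092, -1.742, 0.52, 1.187]
686.4589 [-1  1 -1  1  1  1 -1] [0.196, -0.034, 0.306, 0.468, -0.166, 0.086, -0.308, -0.423, 0.162, 0.216]
[ 0.  0. -0.] 4.66617272648354e-14
[-0. -0.  0.] 2.743790602830148e-14
[ 0.  0. -0.] 4.026557221188192e-14
```

```bash
cat > plan.py <<'E'
from h import *; import kin
K=np.load("kin.npz"); sg,q=K["sg"],K["q"]
lo=np.array([-154.64,-21.42,-72.66,13.99,-74.86,10.95,-158.01]);hi=np.array([154.64,123.67,72.17,137.28,254.86,109.41,158.01])
mid=(lo+hi)/2
def ik(p,R,J0,w=.01):
    f=lambda J:(lambda r:np.r_[(r[0]-p)*100,(r[1].inv()*R).as_rotvec()*30,(J-J0)*w*.3,(J[2])*.002])(kin.fk(J,q,sg))
    r=least_squares(f,np.clip(J0,lo+.5,hi-.5),bounds=(lo+.3,hi-.3)); P,RR=kin.fk(r.x,q,sg)
    return r.x,np.linalg.norm(P-p)*1e3,np.degrees((RR.inv()*R).magnitude())
from scipy.optimize import least_squares
def path(t,H,xy,jaw,J0,N=10,v=0):
    """bottle upright at xy; returns worst err, final J, wrist points"""
    m=14.3; ps=(H-194.3)%360
    if v: ps-=360
    J=J0; worst=[0,0]; mg=99; zmin=9
    for i in range(N+1):
        u=i/N; g=np.array([.5507,.2357,.2])*(1-u)+np.array([*xy,.2])*u
        if i==N: g=np.array([*xy,.085])
        R=tool(m+ps*u,t-90*u,jaw); p=g+.019*R.as_matrix()[:,2]
        J,e,a=ik(p,R,J); worst=[max(worst[0],e),max(worst[1],a)]
        mg=min(mg,np.min(np.r_[J-lo,hi-J]))
    pts=kin.fk(J,q,sg,True)[2]
    return worst,mg,J,pts
E
python3 - <<'E'
from plan import *
out=[]
for jaw in(-1,1):
  for t in (0,10,20,30):
    R=tool(14.3,t,jaw); g=np.array([.5507,.2357,.2])
    c=[ik(g+.019*R.as_matrix()[:,2],R,np.array([a,20,0,100,b,50,cc])) for a in(-25,) for b in(0,180) for cc in(-90,90)]
    c=[x for x in c if x[1]<1 and x[2]<1]
    for x in c:
      d=ik(g*[1,1,.45]+.019*R.as_matrix()[:,2],R,x[0])
      print("GRASP",jaw,t,x[0].round(0).tolist(),"low",d[0].round(0).tolist(),[round(k,1) for k in d[1:]])
      for H in (-60,-30,0,30,60):
        for v in(0,1):
          w,mg,J,pts=path(t,H,(.56,.02),jaw,x[0],8,v)
          if w[0]<3 and w[1]<3: print("   OK",H,v,np.round(w,1),"mg",round(mg,1),J.round(0).tolist(),"wrist",pts[4].round(2).tolist(),"elbow",pts[1].round(2).tolist())
E
```

```text
GRASP -1 0 [-29.0, 29.0, 2.0, 99.0, -1.0, 52.0, -102.0] low [-29.0, 39.0, 1.0, 101.0, -1.0, 40.0, -102.0] [np.float64(0.0), np.float64(0.0)]
   OK -60 0 [0. 0.] mg 20.2 [-44.0, 68.0, 7.0, 109.0, 78.0, 84.0, -85.0] wrist [0.41, 0.26, 0.07] elbow [0.35, 0.28, 0.54]
   OK -30 0 [0. 0.] mg 10.6 [-42.0, 70.0, 8.0, 127.0, 112.0, 89.0, -108.0] wrist [0.3, 0.15, 0.08] elbow [0.37, 0.27, 0.53]
   OK 0 0 [0.1 0. ] mg 0.3 [-32.0, 76.0, 18.0, 135.0, 152.0, 109.0, -119.0] wrist [0.27, 0.01, 0.08] elbow [0.42, 0.21, 0.47]
   OK 60 1 [0. 0.] mg 0.3 [51.0, 75.0, -29.0, 105.0, -75.0, 63.0, -99.0] wrist [0.43, -0.24, 0.08] elbow [0.26, -0.39, 0.49]
GRASP -1 10 [-31.0, 25.0, 3.0, 107.0, 2.0, 38.0, -106.0] low [-31.0, 35.0, 3.0, 109.0, 2.0, 26.0, -106.0] [np.float64(0.0), np.float64(0.0)]
   OK -60 0 [0. 0.] mg 25.0 [-43.0, 62.0, 7.0, 112.0, 78.0, 75.0, -83.0] wrist [0.41, 0.26, 0.12] elbow [0.34, 0.25, 0.59]
   OK -30 0 [0. 0.] mg 7.0 [-38.0, 62.0, 6.0, 130.0, 117.0, 81.0, -103.0] wrist [0.31, 0.15, 0.13] elbow [0.36, 0.23, 0.59]
   OK 0 0 [0.1 0. ] mg 0.3 [-0.0, 66.0, -8.0, 136.0, 175.0, 102.0, -84.0]
[... 9214 characters left out ...]
2.0, 42.0, -39.0, 121.0, 108.0, 30.0, -20.0] [np.float64(0.0), np.float64(0.0)]
   OK -60 0 [0. 0.] mg 13.6 [-26.0, 50.0, -9.0, 116.0, 83.0, 68.0, 105.0] wrist [0.43, 0.24, 0.22] elbow [0.36, 0.12, 0.67]
   OK -30 0 [0. 0.] mg 5.4 [-16.0, 49.0, -13.0, 132.0, 123.0, 68.0, 96.0] wrist [0.33, 0.14, 0.22] elbow [0.36, 0.05, 0.68]
   OK 0 0 [0.1 0. ] mg 0.3 [25.0, 58.0, -34.0, 137.0, 170.0, 71.0, 120.0] wrist [0.3, 0.02, 0.22] elbow [0.35, -0.22, 0.62]
   OK 30 0 [0. 0.] mg 0.8 [49.0, 59.0, -37.0, 130.0, 216.0, 39.0, 121.0] wrist [0.34, -0.11, 0.22] elbow [0.24, -0.34, 0.61]
   OK 60 1 [0. 0.] mg 0.3 [44.0, 55.0, -28.0, 114.0, -75.0, 39.0, 68.0] wrist [0.45, -0.21, 0.22] elbow [0.25, -0.31, 0.64]
```

```bash
sed -i 's/^GR=tool.*$/GR=tool(14.3,14); G=np.array([.5507,.2357,.090]); GT=G+.019*GR.as_matrix()[:,2]/' h.py
python3 - <<'E'
from plan import *
J=manip.get_state()["joint_pos"]
for d in(.12,.08,.0):
    J,e,a=ik(GT-d*GR.as_matrix()[:,2],GR,J); print(J.round(0),round(e,1),round(a,1))
R=tool(14.3,14)
for H in(-50,-40,-30):
    w,mg,JJ,pts=path(14,H,(.56,-.05),-1,J,10); print(H,np.round(w,1),round(mg,1),JJ.round(0),pts[4].round(2))
rows([(.8,GT-.12*GR.as_matrix()[:,2],GR),(1,GT-.12*GR.as_matrix()[:,2],GR)])
E
```

```text
[  -7.   24.  -28.  112.   27.   36. -128.] 0.0 0.0
[ -12.   28.  -22.  112.   27.   31. -128.] 0.0 0.0
[ -18.   36.  -14.  111.   30.   23. -131.] 0.0 0.0
-50 [0. 0.] 13.1 [-32.  58.   4. 124. 101.  73. -93.] [0.37 0.16 0.14]
-40 [0. 0.] 7.6 [-29.  59.   3. 130. 115.  77. -99.] [0.34 0.12 0.15]
-30 [0. 0.] 3.2 [ -25.   60.    4.  134.  130.   82. -103.] [0.31 0.08 0.15]
t 2.2 J [-8.4, 7.8, -18.6, 133.3, 52.2, 11.7, -150.3] P [0.4976, 0.1492, 0.2256] rpy [-147.5, -0.7, -75.5] F [-0.4, 1.1, -0.7] w 0.088
[-0.011, -0.003, 0.009, -2.9, -0.1, 0.1],
[-0.022, -0.007, 0.018, -5.8, -0.2, 0.1],
[-0.033, -0.01, 0.027, -8.7, -0.3, 0.2],
[-0.044, -0.013, 0.036, -11.6, -0.3, 0.3],
[-0.055, -0.017, 0.045, -14.5, -0.4, 0.4],
[-0.067, -0.02, 0.054, -17.3, -0.5, 0.4],
[-0.071, -0.021, 0.057, -18.5, -0.5, 0.5],
[-0.071, -0.021, 0.057, -18.5, -0.5, 0.5],
```

Call:
arm_command:
  deltas:
    - [-0.006,-0.003,0.0,-4,-0.1,0.1]
    - [-0.02,-0.006,0.006,-8,-0.2,0.1]
    - [-0.033,-0.01,0.015,-11,-0.3,0.2]
    - [-0.046,-0.013,0.026,-14,-0.3,0.3]
    - [-0.06,-0.017,0.04,-16.5,-0.4,0.4]
    - [-0.071,-0.02,0.052,-18.5,-0.5,0.5]
    - [-0.071,-0.021,0.057,-18.5,-0.5,0.5]
    - [-0.071,-0.021,0.057,-18.5,-0.5,0.5]

```text
time_s: 3.2
tool_pos: [0.5264, 0.2283, 0.1875]
tool_rot: [-166.1, -0.0, -75.8]
wrist_force: [-0.5, -0.6, -0.4]
gripper_width: 0.0881
```

Run:
```python
from h import *
z=GR.as_matrix()[:,2]
rows([(.4,GT-.09*z,GR),(1,GT-.03*z,GR)])
```

```text
t 3.2 J [-6.5, 23.4, -28.9, 112.9, 26.9, 35.8, -128.4] P [0.5264, 0.2283, 0.1875] rpy [-166.1, -0.0, -75.8] F [-0.5, -0.6, -0.4] w 0.0881
[-0.0, -0.0, 0.009, 0.0, -0.0, -0.0],
[-0.001, -0.001, 0.019, 0.0, -0.0, -0.1],
[-0.001, -0.001, 0.028, 0.1, -0.0, -0.1],
[-0.001, -0.001, 0.04, 0.1, -0.0, -0.1],
[-0.001, -0.001, 0.052, 0.1, -0.0, -0.1],
[-0.001, -0.001, 0.065, 0.1, -0.0, -0.1],
[-0.001, -0.001, 0.077, 0.1, -0.0, -0.1],
[-0.001, -0.001, 0.09, 0.1, -0.0, -0.1],
```

Call:
arm_command:
  deltas:
    - [0,0,0.015,0,0,0]
    - [-0.001,-0.001,0.035,0,0,0]
    - [-0.001,-0.001,0.06,0,0,0]
    - [-0.001,-0.001,0.082,0,0,0]
    - [-0.001,-0.001,0.1,0.1,0,-0.1]
    - [-0.001,-0.001,0.112,0.1,0,-0.1]
    - [-0.001,-0.001,0.118,0.1,0,-0.1]
    - [-0.001,-0.001,0.118,0.1,0,-0.1]

```text
time_s: 4.2
tool_pos: [0.5546, 0.2365, 0.0731]
tool_rot: [-166.0, -0.1, -75.7]
wrist_force: [-0.3, -0.0, 0.2]
gripper_width: 0.0883
```

Run:
```python
from h import *
p,R=st()
for n in("scene","top"): cv2.imwrite(f"pics/{n}2.png",manip.read_camera(n))
s=cv2.imread("pics/scene2.png");t=cv2.imread("pics/top2.png")
cv2.imwrite("pics/c4.png",np.hstack([cv2.resize(s[170:270,220:320],(390,390)),cv2.resize(t[140:240,190:290],(390,390))]))
```

```text
t 4.2 J [-14.1, 35.5, -19.6, 112.4, 37.9, 24.5, -138.1] P [0.5546, 0.2365, 0.0731] rpy [-166.0, -0.1, -75.7] F [-0.3, -0.0, 0.2] w 0.0883
```

View pics/c4.png

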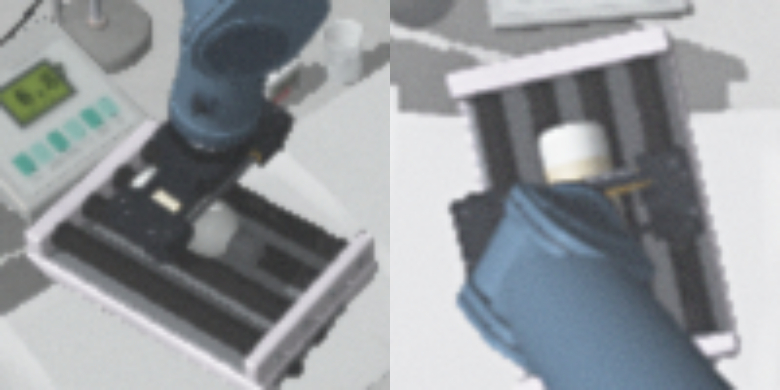

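The gripper straddles the bottle body at the label, with no contact force. Closing.

Call:
arm_command:
  deltas:
    - [0,0,0,0,0,0]
    - [0,0,0,0,0,0]
    - [0,0,0,0,0,0]
    - [0,0,0,0,0,0]
    - [0,0,0,0,0,0]
    - [0,0,0,0,0,0]
    - [0,0,0,0,0,0]
    - [0,0,0,0,0,0]
  hand: 1
  force: 30

```text
time_s: 5.3
tool_pos: [0.5548, 0.2379, 0.0741]
tool_rot: [-165.9, 0.0, -75.6]
wrist_force: [-2.4, 4.6, 2.3]
gripper_width: 0.0535
```

Run:
```python
from h import *
p,R=st()
rows([(.8,p+[0,0,.11],R),(1,p+[0,0,.12],R)])
```

```text
t 5.3 J [-14.1, 35.4, -19.7, 112.4, 37.9, 24.4, -138.1] P [0.5548, 0.2379, 0.0741] rpy [-165.9, 0.0, -75.6] F [-2.4, 4.6, 2.3] w 0.0535
t 5.3 J [-14.1, 35.4, -19.7, 112.4, 37.9, 24.4, -138.1] P [0.5548, 0.2379, 0.0741] rpy [-165.9, 0.0, -75.6] F [-2.4, 4.6, 2.3] w 0.0535
[-0.0, -0.004, -0.017, 0.0, 0.0, 0.0],
[-0.0, -0.008, -0.033, 0.0, 0.0, 0.0],
[-0.0, -0.013, -0.05, 0.0, 0.0, 0.0],
[-0.0, -0.017, -0.067, 0.0, 0.0, 0.0],
[-0.0, -0.021, -0.083, 0.0, 0.0, 0.0],
[-0.0, -0.025, -0.1, 0.0, 0.0, 0.0],
[-0.0, -0.028, -0.11, 0.0, 0.0, 0.0],
[-0.0, -0.029, -0.116, 0.0, 0.0, 0.0],
```

Call:
arm_command:
  deltas:
    - [0,-0.002,-0.01,0,0,0]
    - [0,-0.006,-0.025,0,0,0]
    - [0,-0.011,-0.045,0,0,0]
    - [0,-0.016,-0.065,0,0,0]
    - [0,-0.021,-0.085,0,0,0]
    - [0,-0.026,-0.105,0,0,0]
    - [0,-0.03,-0.12,0,0,0]
    - [0,-0.032,-0.127,0,0,0]

```text
time_s: 6.3
tool_pos: [0.5553, 0.2374, 0.2062]
tool_rot: [-165.8, 0.0, -75.7]
wrist_force: [0.0, -0.3, -2.5]
gripper_width: 0.0529
```

Run:
```python
from plan import *
p,R=st(); t=14.1; m=14.3
g=p-.019*R.as_matrix()[:,2]; print("g",g)
H=-48; ps=(H-194.3)%360
e=np.array([.56,-.05,.19]); N=18
Js=manip.get_state()["joint_pos"]
way=[]
for i in range(1,N+1):
    u=i/N; k=tool(m+ps*u,t-90*u); gg=g*(1-u)+e*u; way.append((u,gg+.019*k.as_matrix()[:,2],k))
    J2,er,a=ik(way[-1][1],k,Js); print(i,J2.round(0),"dJmax",np.abs(J2-Js).max().round(0),round(er,1)); Js=J2
for w in way[:8]:
    print([*(R.inv().apply(w[1]-p)).round(3).tolist(),*np.degrees((R.inv()*w[2]).as_rotvec()).round(1).tolist()],end=",\n")
```

```text
t 6.3 J [-5.6, 24.6, -30.0, 108.0, 26.2, 39.3, -126.3] P [0.5553, 0.2374, 0.2062] rpy [-165.8, 0.0, -75.7] F [0.0, -0.3, -2.5] w 0.0529
g [0.55074066 0.23622695 0.22465682]
1 [  -4.   27.  -28.  104.   20.   44. -111.] dJmax 15.0 0.0
2 [ -5.  29. -25. 101.  15.  50. -99.] dJmax 12.0 0.0
3 [ -7.  30. -22.  98.  13.  55. -90.] dJmax 10.0 0.0
4 [ -9.  31. -18.  96.  13.  61. -82.] dJmax 8.0 0.0
5 [-12.  33. -15.  94.  13.  65. -75.] dJmax 7.0 0.0
6 [-14.  34. -12.  92.  15.  69. -69.] dJmax 6.0 0.0
7 [-17.  35. -10.  92.  18.  72. -64.] dJmax 5.0 0.0
8 [-19.  36.  -7.  92.  22.  74. -59.] dJmax 4.0 0.0
9 [-21.  37.  -6.  93.  26.  75. -56.] dJmax 4.0 0.0
10 [-24.  37.  -4.  95.  31.  75. -53.] dJmax 5.0 0.0
11 [-26.  37.  -3.  98.  37.  74. -52.] dJmax 6.0 0.0
12 [-28.  37.  -1. 102.  43.  72. -52.] dJmax 6.0 0.0
13 [-30.  37.  -0. 106.  51.  70. -53.] dJmax 7.0 0.0
14 [-32.  37.   1. 111.  59.  68. -56.] dJmax 8.0 0.0
15 [-33.  38.   2. 116.  68.  67. -61.] dJmax 9.0 0.0
16 [-34.  39.   3. 121.  78.  67. -68.] dJmax 10.0 0.0
17 [-34.  40.   4. 126.  89.  68. -76.] dJmax 11.0 0.0
18 [-32.  43.   5. 131. 101.  71. -84.] dJmax 12.0 0.0
[0.015, 0.006, 0.001, -5.1, -1.3, -6.4],
[0.031, 0.011, 0.002, -10.1, -2.0, -12.9],
[0.047, 0.016, 0.002, -14.9, -2.2, -19.5],
[0.063, 0.022, 0.003, -19.7, -1.9, -26.2],
[0.08, 0.027, 0.003, -24.4, -0.9, -32.9],
[0.097, 0.031, 0.004, -28.9, 0.6, -39.6],
[0.114, 0.036, 0.004, -33.2, 2.7, -46.4],
[0.131, 0.04, 0.004, -37.2, 5.5, -53.0],
```

Call:
arm_command:
  deltas:
    - [0.008,0.003,0,-2.5,-0.6,-3.2]
    - [0.022,0.008,0.001,-7.5,-1.6,-9.5]
    - [0.038,0.013,0.002,-12.5,-2.1,-16]
    - [0.055,0.019,0.003,-17.3,-2,-22.8]
    - [0.071,0.024,0.003,-22,-1.4,-29.5]
    - [0.088,0.029,0.004,-26.6,-0.2,-36.2]
    - [0.105,0.033,0.004,-31,1.6,-43]
    - [0.122,0.038,0.004,-35.2,4.1,-49.7]

```text
time_s: 7.3
tool_pos: [0.5511, 0.1093, 0.1926]
tool_rot: [156.4, -0.0, -26.5]
wrist_force: [-0.7, 0.5, -3.1]
gripper_width: 0.0532
```

```bash
cat > seg.py <<'E'
from plan import *
import sys
def seg(u0,n=8,N=18,start=.5):
    p,R=st(); t=14.1; m=14.3; g=np.array([.5507,.2362,.2247]); e=np.array([.56,-.05,.19]); ps=(-48-194.3)%360
    Js=manip.get_state()["joint_pos"]
    for i in range(1,n+1):
        u=min(1,(u0+i)/N); k=tool(m+ps*u,t-90*u); x=g*(1-u)+e*u+.019*k.as_matrix()[:,2]
        Js,er,a=ik(x,k,Js)
        print([*(R.inv().apply(x-p)).round(3).tolist(),*np.degrees((R.inv()*k).as_rotvec()).round(1).tolist()],end=",\n")
    print(Js.round(0),er)
E
python3 -c "
from seg import *
seg(7.3)"
```

```text
t 7.3 J [-1.0, 40.0, -35.2, 89.9, 33.8, 80.8, -73.0] P [0.5511, 0.1093, 0.1926] rpy [156.4, -0.0, -26.5] F [-0.7, 0.5, -3.1] w 0.0532
[0.007, 0.01, 0.005, -3.8, 2.2, -4.6],
[0.015, 0.024, 0.012, -8.8, 5.4, -10.3],
[0.024, 0.037, 0.019, -13.7, 9.2, -15.7],
[0.034, 0.05, 0.026, -18.5, 13.5, -20.8],
[0.043, 0.063, 0.032, -23.2, 18.2, -25.6],
[0.053, 0.076, 0.039, -27.8, 23.5, -30.1],
[0.062, 0.088, 0.044, -32.1, 29.2, -34.2],
[0.072, 0.1, 0.05, -36.2, 35.3, -37.9],
[-29.  38.  -3. 117.  73.  70. -64.] 0.001650990221859085
```

Call:
arm_command:
  deltas:
    - [0.007,0.01,0.005,-3.8,2.2,-4.6]
    - [0.015,0.024,0.012,-8.8,5.4,-10.3]
    - [0.024,0.037,0.019,-13.7,9.2,-15.7]
    - [0.034,0.05,0.026,-18.5,13.5,-20.8]
    - [0.043,0.063,0.032,-23.2,18.2,-25.6]
    - [0.053,0.076,0.039,-27.8,23.5,-30.1]
    - [0.062,0.088,0.044,-32.1,29.2,-34.2]
    - [0.072,0.1,0.05,-36.2,35.3,-37.9]

```text
time_s: 8.3
tool_pos: [0.5659, -0.0224, 0.1864]
tool_rot: [117.5, -0.0, 24.6]
wrist_force: [-0.3, -0.5, -1.9]
gripper_width: 0.0534
```

```bash
python3 -c "
from seg import *
seg(14.8)
cv2.imwrite('pics/s3.png',manip.read_camera('scene'))
s=cv2.imread('pics/s3.png');cv2.imwrite('pics/c5.png',cv2.resize(s[80:320,190:510],(640,480)))"
```

```text
t 8.3 J [-13.0, 41.6, -26.2, 115.0, 78.3, 83.9, -66.2] P [0.5659, -0.0224, 0.1864] rpy [117.5, -0.0, 24.6] F [-0.3, -0.5, -1.9] w 0.0534
[-0.002, 0.003, 0.007, -2.4, 2.7, -1.4],
[-0.006, 0.01, 0.02, -7.4, 8.7, -3.9],
[-0.01, 0.016, 0.034, -12.4, 15.0, -5.9],
[-0.011, 0.018, 0.036, -13.3, 16.3, -6.2],
[-0.011, 0.018, 0.036, -13.3, 16.3, -6.2],
[-0.011, 0.018, 0.036, -13.3, 16.3, -6.2],
[-0.011, 0.018, 0.036, -13.3, 16.3, -6.2],
[-0.011, 0.018, 0.036, -13.3, 16.3, -6.2],
[-24.  43.  -4. 130. 103.  77. -82.] 0.00010891644760173218
```

View pics/c5.png

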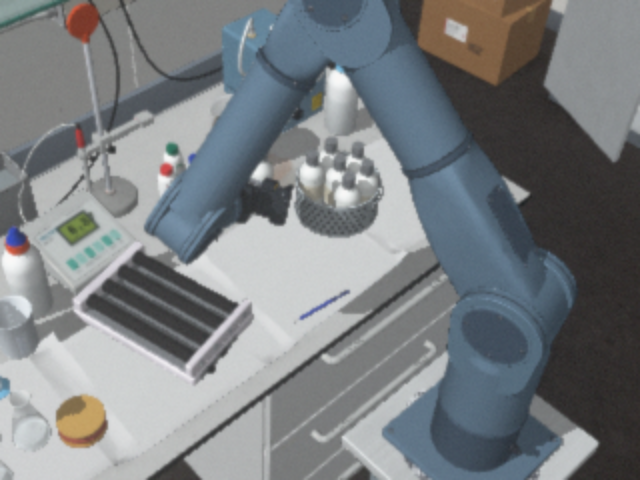

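The mixer is empty and the bottle is in the gripper, hidden behind the wrist. The basket is untouched. I'll finish the turn to upright.

Call:
arm_command:
  deltas:
    - [-0.002,0.003,0.007,-2.4,2.7,-1.4]
    - [-0.006,0.009,0.018,-6.5,7.6,-3.5]
    - [-0.009,0.014,0.028,-10.4,12.4,-5.1]
    - [-0.011,0.017,0.034,-12.5,15.2,-6]
    - [-0.011,0.018,0.036,-13.3,16.3,-6.2]
    - [-0.011,0.018,0.036,-13.3,16.3,-6.2]
    - [-0.011,0.018,0.036,-13.3,16.3,-6.2]
    - [-0.011,0.018,0.036,-13.3,16.3,-6.2]

```text
time_s: 9.35
tool_pos: [0.5705, -0.0657, 0.1847]
tool_rot: [104.1, 0.3, 42.2]
wrist_force: [0.2, -0.5, -2.6]
gripper_width: 0.0533
```

```bash
python3 -c "
from h import *
p,R=st(); M=R.as_matrix(); print(M.round(3)); 
for n in('scene','top'): cv2.imwrite(f'pics/{n}4.png',manip.read_camera(n))
s=cv2.imread('pics/scene4.png');t=cv2.imread('pics/top4.png')
g=p-.019*M[:,2]
print('g',g,'exp cap',proj('top',g+[0,0,.07]),proj('scene',g+[0,0,.07]),'foot',proj('top',g-[0,0,.066]),proj('scene',g-[0,0,.066]))
cv2.imwrite('pics/c6.png',np.hstack([cv2.resize(s[120:220,260:360],(390,390)),cv2.resize(t[140:240,260:360],(390,390))]))"
```

```text
t 9.35 J [-15.4, 45.8, -19.1, 129.5, 102.5, 87.8, -80.5] P [0.5705, -0.0657, 0.1847] rpy [104.1, 0.3, 42.2] F [0.2, -0.5, -2.6] w 0.0533
[[ 0.741  0.167  0.65 ]
 [ 0.671 -0.176 -0.72 ]
 [-0.006  0.97  -0.243]]
g [ 0.55814676 -0.05204901  0.18927875] exp cap [333.54633615 185.49586479] [326.97787427 153.34757677] foot [331.49645059 189.87833024] [326.45081536 180.16478071]
```

View pics/c6.png

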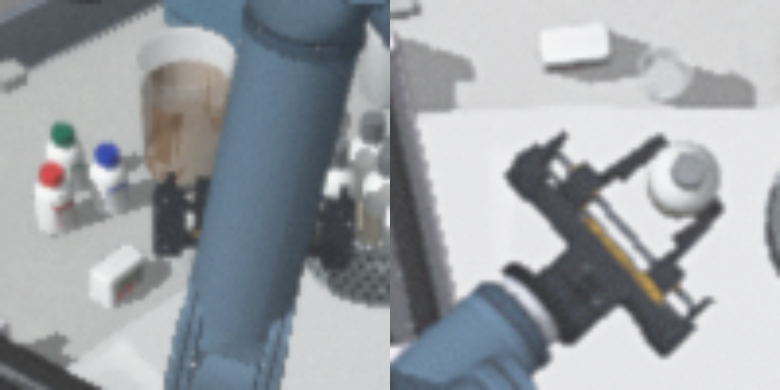

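```bash
python3 -c "
from plan import *
b=np.array([.5647,-.0593])
print('cap meas (336.0,183.2) exp',proj('top',[*b,.263]).round(1),' shoulder meas (335,185.2) exp',proj('top',[*b,.205]).round(1))
p,R=st(); k=tool(-48,-75.9+180-180) if 0 else R
J=manip.get_state()['joint_pos']
for d in(.06,.11,.125): J,e,a=ik(p-[0,0,d],R,J); print(J.round(0),round(e,2),kin.fk(J,q,sg,True)[2][4].round(3))
M=R.inv()
for d in(.112,): print(M.apply([0,0,-d]).round(4))
"
```

```text
cap meas (336.0,183.2) exp [336.2 183.1]  shoulder meas (335,185.2) exp [335.2 185.2]
t 9.45 J [-15.4, 45.8, -19.1, 129.6, 102.5, 87.8, -80.5] P [0.5703, -0.0659, 0.1846] rpy [104.1, 0.4, 42.2] F [0.3, 0.4, -2.4] w 0.0533
[-15.  54. -13. 127. 108.  85. -86.] 0.0 [0.362 0.151 0.187]
[-18.  60. -10. 124. 109.  85. -90.] 0.0 [0.361 0.15  0.138]
[-19.  62.  -9. 123. 109.  85. -92.] 0.0 [0.361 0.15  0.123]
[ 0.0007 -0.1086  0.0272]
```

Call:
arm_command:
  deltas:
    - [0,-0.01,0.0025,0,0,0]
    - [0,-0.027,0.007,0,0,0]
    - [0,-0.046,0.0115,0,0,0]
    - [0,-0.065,0.0163,0,0,0]
    - [0,-0.083,0.0208,0,0,0]
    - [0.001,-0.098,0.0245,0,0,0]
    - [0.001,-0.107,0.0268,0,0,0]
    - [0.001,-0.108,0.027,0,0,0]

```text
time_s: 10.45
tool_pos: [0.5704, -0.0657, 0.0727]
tool_rot: [104.1, 0.4, 42.2]
wrist_force: [-0.4, 0.4, -2.7]
gripper_width: 0.0534
```

```bash
python3 -c "
from h import *
st()"
```

```text
t 10.45 J [-16.9, 61.7, -16.3, 124.6, 106.7, 91.2, -90.4] P [0.5704, -0.0657, 0.0727] rpy [104.1, 0.4, 42.2] F [-0.4, 0.4, -2.7] w 0.0534
```

Call:
arm_command:
  deltas:
    - [0,-0.001,0.0003,0,0,0]
    - [0,-0.003,0.0008,0,0,0]
    - [0,-0.004,0.001,0,0,0]
    - [0,-0.006,0.0015,0,0,0]
    - [0,-0.007,0.0018,0,0,0]
    - [0,-0.008,0.002,0,0,0]
    - [0,-0.008,0.002,0,0,0]
    - [0,-0.008,0.002,0,0,0]

```text
time_s: 11.45
tool_pos: [0.5703, -0.0657, 0.0645]
tool_rot: [104.1, 0.4, 42.2]
wrist_force: [-1.1, 0.0, -2.4]
gripper_width: 0.0535
```

Call:
arm_command:
  deltas:
    - [0,-0.001,0.0002,0,0,0]
    - [0,-0.001,0.0003,0,0,0]
    - [0,-0.002,0.0005,0,0,0]
    - [0,-0.002,0.0005,0,0,0]
    - [0,-0.003,0.0007,0,0,0]
    - [0,-0.003,0.0007,0,0,0]
    - [0,-0.003,0.0007,0,0,0]
    - [0,-0.003,0.0007,0,0,0]

```text
time_s: 12.45
tool_pos: [0.5703, -0.0657, 0.0614]
tool_rot: [104.1, 0.4, 42.2]
wrist_force: [-0.2, 0.6, -2.4]
gripper_width: 0.0534
```

Call:
arm_command:
  deltas:
    - [0,-0.001,0.0002,0,0,0]
    - [0,-0.001,0.0003,0,0,0]
    - [0,-0.002,0.0005,0,0,0]
    - [0,-0.002,0.0005,0,0,0]
    - [0,-0.003,0.0007,0,0,0]
    - [0,-0.003,0.0007,0,0,0]
    - [0,-0.003,0.0007,0,0,0]
    - [0,-0.003,0.0007,0,0,0]

```text
time_s: 13.45
tool_pos: [0.5703, -0.0658, 0.0587]
tool_rot: [104.0, 0.4, 42.2]
wrist_force: [-1.3, -0.3, 2.0]
gripper_width: 0.0534
```

Contact with the bench: the wrist force went from -2.4 to +2.0 N. Releasing.

Call:
arm_command:
  deltas:
    - [0,0,0,0,0,0]
    - [0,0,0,0,0,0]
    - [0,0,0,0,0,0]
    - [0,0,0,0,0,0]
    - [0,0,0,0,0,0]
    - [0,0,0,0,0,0]
    - [0,0,0,0,0,0]
    - [0,0,0,0,0,0]
  hand: 0

```text
time_s: 14.45
tool_pos: [0.5704, -0.0658, 0.0588]
tool_rot: [104.0, 0.4, 42.2]
wrist_force: [-0.5, -0.8, -0.0]
gripper_width: 0.0878
```

Run:
```python
from plan import *
p,R=st(); J=manip.get_state()["joint_pos"]
# retreat 0.12 back along tool z, rising a little
z=R.as_matrix()[:,2]
for d in (.06,.13): J,e,a=ik(p-d*z,R,J); print(J.round(0),round(e,1))
# then lift & go to above cap: tool down, jaw azimuth options
for az in (3.5,183.5,-90,90,45):
    k=tool(az+90,0,-1); b=np.array([.5647,-.0593])
    J2,e,a=ik(np.array([*b,.25]),k,J); J3,e3,_=ik(np.array([.546,-.169,.2]),tool(3.5+90,0,-1),J2)
    print(az,J2.round(0),round(e,1),round(a,1),J3.round(0),round(e3,1))
```

```text
t 14.45 J [-17.0, 63.6, -16.0, 123.7, 107.2, 91.5, -91.4] P [0.5704, -0.0658, 0.0588] rpy [104.0, 0.4, 42.2] F [-0.5, -0.8, -0.0] w 0.0878
[-20.  62. -16. 125. 104.  91. -92.] 0.0
[-28.  60. -19. 127.  94.  92. -94.] 0.0
3.5 [ 49.  45. -70.  97.  44.  71. -28.] 0.0 0.0 [ 54.  42. -58.  99.  40.  63. -14.] 0.0
183.5 [ 50.  47. -72.  97.  47.  73. 150.] 0.0 0.0 [ 33.  29. -27. 100.  16.  54.   4.] 0.0
-90 [ 19.  25. -23.  99.  11.  59. -97.] 0.0 0.0 [ 39.  32. -35. 100.  22.  55.  -1.] 0.0
90 [ 50.  47. -72.  97.  47.  73.  57.] 0.0 0.0 [ 46.  35. -44.  99.  28.  57.  -6.] 0.0
45 [ 50.  47. -72.  97.  47.  73.  12.] 0.0 0.0 [ 51.  39. -53.  99.  36.  60. -11.] 0.0
```

Call:
arm_command:
  deltas:
    - [0,0,-0.01,0,0,0]
    - [0,0.002,-0.027,0,0,0]
    - [0,0.01,-0.047,0,0,0]
    - [0,0.02,-0.07,0,0,0]
    - [0,0.045,-0.086,0,0,0]
    - [0,0.085,-0.101,0,0,0]
    - [0,0.125,-0.116,0,0,0]
    - [0,0.155,-0.124,0,0,0]

```text
time_s: 15.45
tool_pos: [0.5149, -0.0023, 0.241]
tool_rot: [104.0, 0.4, 42.3]
wrist_force: [0.2, 0.2, 0.1]
gripper_width: 0.0883
```

Run:
```python
from plan import *
p,R=st(); J=manip.get_state()["joint_pos"]
cv2.imwrite('pics/top5.png',manip.read_camera('top')); cv2.imwrite('pics/scene5.png',manip.read_camera('scene'))
s=cv2.imread('pics/scene5.png');t=cv2.imread('pics/top5.png')
cv2.imwrite('pics/c7.png',np.hstack([cv2.resize(s[120:220,290:390],(390,390),interpolation=cv2.INTER_CUBIC),cv2.resize(t[140:240,310:410],(390,390),interpolation=cv2.INTER_CUBIC)]))
b=[.5645,-.0592]; print("exp top cap",proj('top',[*b,.14]),"scene",proj('scene',[*b,.14]))
k=tool(93.5,0,-1); rows([(1,np.array([*b,.31]),k)],n=16)
```

```text
t 15.45 J [-20.5, 38.7, -28.1, 132.2, 89.9, 93.2, -77.3] P [0.5149, -0.0023, 0.241] rpy [104.0, 0.4, 42.3] F [0.2, 0.2, 0.1] w 0.0883
exp top cap [334.08763371 187.37038712] scene [326.77740416 175.36222152]
t 15.55 J [-20.4, 38.6, -28.1, 132.1, 89.9, 93.2, -77.3] P [0.5155, -0.0023, 0.2422] rpy [103.9, 0.1, 42.3] F [-0.1, -0.3, -0.6] w 0.0881
[-0.0, 0.005, 0.004, 4.6, -1.6, 2.1],
[-0.0, 0.01, 0.007, 9.1, -3.2, 4.1],
[-0.0, 0.016, 0.011, 13.7, -4.8, 6.2],
[-0.001, 0.021, 0.014, 18.3, -6.4, 8.2],
[-0.001, 0.026, 0.018, 22.8, -8.0, 10.3],
[-0.001, 0.031, 0.021, 27.4, -9.6, 12.3],
[-0.001, 0.037, 0.025, 32.0, -11.2, 14.4],
[-0.001, 0.042, 0.028, 36.5, -12.8, 16.5],
[-0.001, 0.047, 0.032, 41.1, -14.4, 18.5],
[-0.001, 0.052, 0.035, 45.6, -16.0, 20.6],
[-0.002, 0.058, 0.039, 50.2, -17.6, 22.6],
[-0.002, 0.063, 0.042, 54.8, -19.2, 24.7],
[-0.002, 0.068, 0.046, 59.3, -20.8, 26.8],
[-0.002, 0.073, 0.049, 63.9, -22.4, 28.8],
[-0.002, 0.079, 0.053, 68.5, -24.0, 30.9],
[-0.002, 0.084, 0.057, 73.0, -25.6, 32.9],
```

View pics/c7.png

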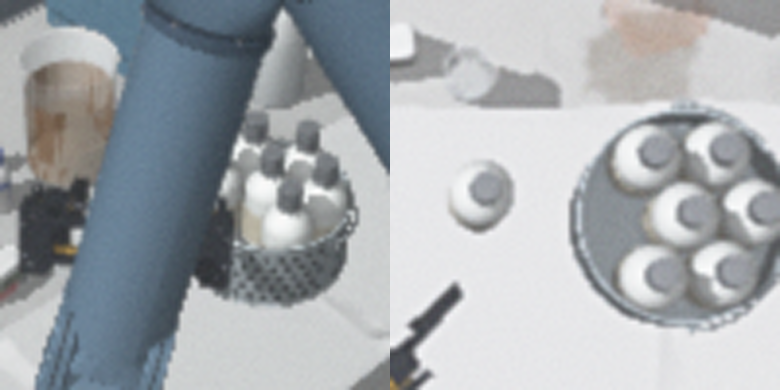

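The bottle stands upright on the bench, cap near top pixel (334.5,188), and all six packed bottles are standing. I'll measure the cap centres more exactly and work out the move above the cap.

Run:
```python
from h import *
t=cv2.imread('pics/top5.png')
def cap(img,u,v,name):
    x0,y0=int(u)-6,int(v)-6; c=cv2.cvtColor(cv2.resize(img[y0:y0+14,x0:x0+14],None,fx=8,fy=8,interpolation=cv2.INTER_CUBIC),cv2.COLOR_BGR2GRAY)
    m=((c<170)&(c>110)).astype(np.uint8); n,l,s,ct=cv2.connectedComponentsWithStats(m)
    k=l[int((v-y0)*8),int((u-x0)*8)]; cx,cy=ct[k]; return x0+(cx+.5)/8-.5,y0+(cy+.5)/8-.5,s[k,4]/64
L=[((487-390)/3.9+310,189/3.9+140,.14)]+[((a-390)/3.9+310,b/3.9+140,.144) for a,b in((657,150),(715,149),(692,211),(763,208),(663,273),(722,268))]
for u,v,z in L:
    a=cap(t,u,v,""); print((round(u-.4,1),round(v-.4,1)),np.round(a,2),ray("top",a[0],a[1],z)[:2].round(4),ray("top",u-.4,v-.4,z)[:2].round(4))
```

```text
(334.5, 188.1) [336.01 188.95  88.67] [ 0.5597 -0.0652] [ 0.5624 -0.0604]
(378.1, 178.1) [380.33 178.33 124.72] [ 0.5949 -0.2007] [ 0.5956 -0.1938]
(392.9, 177.8) [396.82 178.82  84.27] [ 0.5944 -0.2515] [ 0.5973 -0.2395]
(387.0, 193.7) [389.75 194.49 116.31] [ 0.5456 -0.2301] [ 0.5479 -0.2217]
(405.2, 192.9) [407.69 193.56 109.03] [ 0.5496 -0.2851] [ 0.5514 -0.2776]
(379.6, 209.6) [382.29 210.47 130.19] [ 0.4961 -0.2076] [ 0.4986 -0.1993]
(394.7, 208.3) [398.73 208.86  92.52] [ 0.5021 -0.2579] [ 0.5035 -0.2456]
```

Call:
arm_command:
  deltas:
    - [0.0,0.005,0.002,4.6,-1.6,2.1]
    - [0.0,0.012,0.005,10,-3.5,4.5]
    - [0.0,0.02,0.008,18,-6.3,8]
    - [-0.001,0.028,0.012,27,-9.5,12]
    - [-0.001,0.035,0.017,36,-12.6,16.2]
    - [-0.001,0.043,0.022,45,-15.8,20.3]
    - [-0.001,0.051,0.029,54,-19,24.3]
    - [-0.001,0.058,0.036,63,-22,28.4]

```text
time_s: 16.55
tool_pos: [0.5475, -0.0376, 0.2899]
tool_rot: [170.2, -3.1, 8.3]
wrist_force: [0.3, -0.4, -0.0]
gripper_width: 0.088
```

```bash
cat > caps.py <<'E'
from h import *
def cap(img,u,v):
    x0,y0=int(u)-10,int(v)-10; c=cv2.cvtColor(cv2.resize(img[y0:y0+21,x0:x0+21],None,fx=8,fy=8,interpolation=cv2.INTER_CUBIC),cv2.COLOR_BGR2GRAY)
    i,j=int((v-y0+.5)*8),int((u-x0+.5)*8); r=np.median(c[i-8:i+8,j-8:j+8])
    m=(np.abs(c.astype(int)-r)<14).astype(np.uint8); m=cv2.morphologyEx(m,cv2.MORPH_OPEN,cv2.getStructuringElement(cv2.MORPH_ELLIPSE,(35,35)))
    n,l,s,ct=cv2.connectedComponentsWithStats(m); k=l[i,j]; cx,cy=ct[k]
    return np.array([x0+(cx+.5)/8-.5,y0+(cy+.5)/8-.5,s[k,4]/64,r])
E
python3 - <<'E'
from caps import *
from scipy.optimize import least_squares
for f in("top0","top5"):
    t=cv2.imread(f"pics/{f}.png"); P=[]
    for u,v,z in [(334.5,188.1,.14)]*(f=="top5")+[(378.5,178.2,.144),(396.7,177.8,.144),(388,193.5,.144),(406.2,192.8,.144),(380.5,209.8,.144),(398.4,208.9,.144)]:
        a=cap(t,u,v); w=ray("top",a[0],a[1],z)[:2]; print(a.round(1),w.round(4))
        if z==.144:P.append(w)
    P=np.array(P)
    mod=lambda q:np.array([q[:2] if k is None else q[:2]+.0565*np.array([np.cos(q[2]+k*np.pi/3),np.sin(q[2]+k*np.pi/3)]) for k in(5,4,None,3,1,2)])
    r=least_squares(lambda q:(mod(q)-P).ravel(),[.548,-.225,1.6]); q=r.x
    print(f,"basket",q[:2].round(4),np.degrees(q[2]).round(1),"gap",(q[:2]+.0565*np.array([np.cos(q[2]),np.sin(q[2])])).round(4),(r.fun*1e3).round(1))
E
```

```text
[378.2 177.6  38.8 156. ] [ 0.597  -0.1941]
[396.7 177.1  45.  157. ] [ 0.5996 -0.2512]
[388.9 193.5  48.1 157. ] [ 0.5485 -0.2275]
[406.8 192.2  45.4 157. ] [ 0.5536 -0.2825]
[380.5 209.4  50.2 158. ] [ 0.4992 -0.202 ]
[398.9 209.   47.6 158. ] [ 0.5015 -0.2583]
top0 basket [ 0.5492 -0.2266] 94.0 gap [ 0.5453 -0.1702] [-0.9 -0.8  0.4 -0.1  0.7  1.  -0.4 -0.5 -0.8  0.2  0.9  0.2]
[334.4 187.1  38.3 161. ] [ 0.5655 -0.0602]
[378.4 177.6  41.2 157. ] [ 0.5971 -0.1947]
[396.7 177.2  44.8 158. ] [ 0.5995 -0.2512]
[389.1 193.7  52.3 158. ] [ 0.5481 -0.228 ]
[406.7 192.3  46.  158. ] [ 0.5535 -0.2821]
[380.5 209.5  49.1 160. ] [ 0.4991 -0.2022]
[398.7 208.8  44.8 160. ] [ 0.5021 -0.2578]
top5 basket [ 0.5493 -0.2266] 93.9 gap [ 0.5454 -0.1702] [-0.9 -0.4  0.5 -0.3  1.1  1.4 -0.4 -0.8 -0.6  0.5  0.2 -0.3]
```

Run:
```python
from h import *
k=tool(94,0,-1); b=[.565,-.0597]
rows([(.5,np.array([*b,.24]),k),(1,np.array([*b,.16]),k)])
```

```text
t 16.55 J [23.1, 19.2, -36.7, 102.8, 24.4, 61.3, -15.5] P [0.5475, -0.0376, 0.2899] rpy [170.2, -3.1, 8.3] F [0.3, -0.4, -0.0] w 0.088
[0.003, 0.004, 0.014, 2.4, -0.9, 1.0],
[0.006, 0.008, 0.027, 4.8, -1.7, 2.0],
[0.009, 0.012, 0.041, 7.2, -2.6, 3.0],
[0.011, 0.015, 0.054, 9.7, -3.4, 4.0],
[0.01, 0.012, 0.074, 9.7, -3.4, 4.0],
[0.009, 0.009, 0.093, 9.7, -3.4, 4.0],
[0.008, 0.005, 0.113, 9.7, -3.4, 4.0],
[0.007, 0.002, 0.133, 9.7, -3.4, 4.0],
```

Call:
arm_command:
  deltas:
    - [0.003,0.004,0.012,2.4,-0.9,1]
    - [0.006,0.008,0.025,4.8,-1.7,2]
    - [0.009,0.012,0.038,7.2,-2.6,3]
    - [0.011,0.015,0.05,9.7,-3.4,4]
    - [0.01,0.012,0.068,9.7,-3.4,4]
    - [0.009,0.009,0.085,9.7,-3.4,4]
    - [0.008,0.006,0.1,9.7,-3.4,4]
    - [0.008,0.005,0.108,9.7,-3.4,4]

```text
time_s: 17.55
tool_pos: [0.5638, -0.0581, 0.1838]
tool_rot: [-180.0, 0.1, 4.1]
wrist_force: [-1.0, -0.0, 0.5]
gripper_width: 0.0883
```

Run:
```python
from h import *
k=tool(94,0,-1); b=[.565,-.0597]
rows([(.75,np.array([*b,.112]),k),(1,np.array([*b,.1115]),k)])
```

```text
t 17.55 J [27.2, 30.7, -34.6, 102.2, 21.0, 53.7, -12.2] P [0.5638, -0.0581, 0.1838] rpy [-180.0, 0.1, 4.1] F [-1.0, -0.0, 0.5] w 0.0883
[0.0, 0.0, 0.012, -0.0, 0.0, 0.0],
[0.0, 0.001, 0.024, -0.0, 0.0, 0.0],
[0.001, 0.001, 0.036, -0.0, 0.0, 0.1],
[0.001, 0.001, 0.048, -0.0, 0.0, 0.1],
[0.001, 0.001, 0.06, -0.0, 0.0, 0.1],
[0.001, 0.002, 0.072, -0.0, 0.1, 0.1],
[0.001, 0.002, 0.072, -0.0, 0.1, 0.1],
[0.001, 0.002, 0.072, -0.0, 0.1, 0.1],
```

Call:
arm_command:
  deltas:
    - [0,0,0.01,0,0,0]
    - [0,0.001,0.024,0,0,0]
    - [0.001,0.001,0.038,0,0,0]
    - [0.001,0.001,0.052,0,0,0]
    - [0.001,0.001,0.064,0,0,0]
    - [0.001,0.002,0.071,0,0,0]
    - [0.001,0.002,0.072,0,0,0]
    - [0.001,0.002,0.072,0,0,0]

```text
time_s: 18.55
tool_pos: [0.5651, -0.0599, 0.1121]
tool_rot: [-180.0, 0.0, 4.1]
wrist_force: [-0.1, -0.1, -0.1]
gripper_width: 0.0882
```

Run:
```python
from h import *
st(); t=manip.read_camera("top"); cv2.imwrite("pics/top6.png",t)
cv2.imwrite("pics/c8.png",cv2.resize(t[150:250,290:390],(500,500),interpolation=cv2.INTER_CUBIC))
```

```text
t 18.55 J [25.0, 36.4, -31.6, 104.5, 25.4, 46.3, -15.4] P [0.5651, -0.0599, 0.1121] rpy [-180.0, 0.0, 4.1] F [-0.1, -0.1, -0.1] w 0.0882
```

View pics/c8.png

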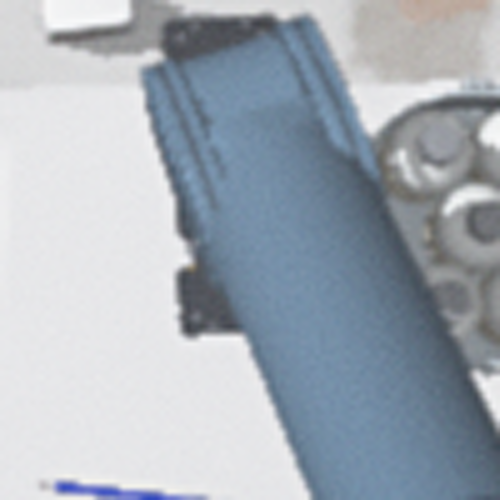

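The arm hides the bottle from above, and nothing is in contact. Closing gently on the cap.

Call:
arm_command:
  deltas:
    - [0,0,0,0,0,0]
    - [0,0,0,0,0,0]
    - [0,0,0,0,0,0]
    - [0,0,0,0,0,0]
    - [0,0,0,0,0,0]
    - [0,0,0,0,0,0]
    - [0,0,0,0,0,0]
    - [0,0,0,0,0,0]
  hand: 1
  force: 12

```text
time_s: 19.6
tool_pos: [0.5651, -0.0598, 0.1122]
tool_rot: [-180.0, 0.0, 4.1]
wrist_force: [-0.1, 0.3, 0.6]
gripper_width: 0.0248
```

Call:
arm_command:
  deltas:
    - [0,0,0,0,0,0]
    - [0,0,0,0,0,0]
    - [0,0,0,0,0,0]
    - [0,0,0,0,0,0]
    - [0,0,-0.001,0,0,0]
    - [0,0,-0.003,0,0,0]
    - [0,0,-0.006,0,0,0]
    - [0,0,-0.01,0,0,0]
  force: 30

```text
time_s: 20.6
tool_pos: [0.565, -0.0599, 0.1224]
tool_rot: [-180.0, 0.0, 4.1]
wrist_force: [0.1, -0.8, -1.5]
gripper_width: 0.024
```

Run:
```python
from h import *
st()
```

```text
t 20.6 J [25.4, 35.5, -32.0, 104.2, 24.7, 47.4, -14.9] P [0.565, -0.0599, 0.1224] rpy [-180.0, 0.0, 4.1] F [0.1, -0.8, -1.5] w 0.024
```

Call:
arm_command:
  deltas:
    - [0,0,-0.01,0,0,0]
    - [0,0,-0.03,0,0,0]
    - [0,0,-0.055,0,0,0]
    - [0,0,-0.08,0,0,0]
    - [0,0,-0.105,0,0,0]
    - [0,0,-0.13,0,0,0]
    - [0,0,-0.15,0,0,0]
    - [0,0,-0.16,0,0,0]

```text
time_s: 21.6
tool_pos: [0.5657, -0.0598, 0.2847]
tool_rot: [-180.0, -0.1, 4.1]
wrist_force: [0.6, -0.7, -2.7]
gripper_width: 0.0239
```

Run:
```python
from h import *
s=cv2.imwrite("pics/scene7.png",manip.read_camera("scene"))
k=tool(94,0,-1); p,R=st()
rows([(1,np.array([.546,-.1695,.282]),k)])
t=manip.read_camera("top"); s=cv2.imread("pics/scene7.png")
print("exp foot/cap scene",proj("scene",p+[0,0,-.112]),proj("scene",p+[0,0,.02]))
cv2.imwrite("pics/c9.png",np.hstack([cv2.resize(s[100:220,270:390],(390,390),interpolation=cv2.INTER_CUBIC),cv2.resize(t[120:240,300:420],(390,390),interpolation=cv2.INTER_CUBIC)]))
```

```text
t 21.65 J [29.7, 24.3, -37.3, 96.3, 16.1, 64.7, -7.9] P [0.566, -0.0598, 0.2852] rpy [-180.0, -0.2, 4.1] F [1.1, 1.0, -1.8] w 0.0244
t 21.65 J [29.7, 24.3, -37.3, 96.3, 16.1, 64.7, -7.9] P [0.566, -0.0598, 0.2852] rpy [-180.0, -0.2, 4.1] F [1.1, 1.0, -1.8] w 0.0244
[-0.003, 0.013, 0.0, -0.0, -0.0, 0.0],
[-0.007, 0.027, 0.001, -0.0, -0.0, 0.0],
[-0.01, 0.04, 0.001, -0.0, -0.1, 0.0],
[-0.014, 0.054, 0.002, -0.0, -0.1, 0.1],
[-0.017, 0.067, 0.002, -0.0, -0.1, 0.1],
[-0.021, 0.081, 0.002, -0.0, -0.1, 0.1],
[-0.024, 0.094, 0.003, -0.0, -0.1, 0.1],
[-0.028, 0.108, 0.003, -0.0, -0.2, 0.1],
exp foot/cap scene [326.7647044  168.74829099] [327.30309195 141.62582638]
```

View pics/c9.png

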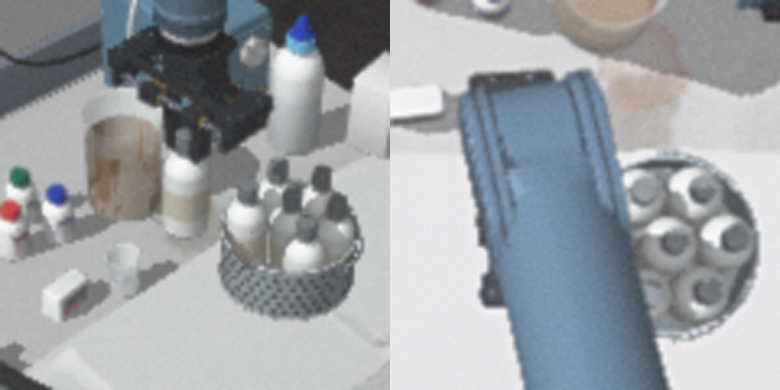

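The bottle hangs upright by its cap (scene crop axis about (184,190)) and the basket is unchanged. Moving over the gap.

Call:
arm_command:
  deltas:
    - [-0.002,0.007,0,0,0,0]
    - [-0.005,0.02,0,0,0,0]
    - [-0.009,0.038,0,0,0,0]
    - [-0.014,0.056,0,0,0,0]
    - [-0.019,0.074,0,0,0,0]
    - [-0.024,0.091,0,0,-0.1,0]
    - [-0.027,0.103,0,0,-0.1,0]
    - [-0.028,0.108,0,0,-0.1,0]

```text
time_s: 22.7
tool_pos: [0.5453, -0.1706, 0.2838]
tool_rot: [-180.0, -0.0, 4.1]
wrist_force: [0.6, 0.0, -1.6]
gripper_width: 0.024
```

Run:
```python
from caps import *
k=tool(94,0,-1); p,R=st()
rows([(.3,np.array([.546,-.1695,.282]),k),(1,np.array([.546,-.1695,.222]),k)])
t=manip.read_camera("top"); s=manip.read_camera("scene"); cv2.imwrite("pics/top8.png",t); cv2.imwrite("pics/scene8.png",s)
```

```text
t 22.7 J [39.7, 24.4, -35.5, 96.0, 15.4, 64.6, 3.9] P [0.5453, -0.1706, 0.2838] rpy [-180.0, -0.0, 4.1] F [0.6, 0.0, -1.6] w 0.024
t 22.7 J [39.7, 24.4, -35.5, 96.0, 15.4, 64.6, 3.9] P [0.5453, -0.1706, 0.2838] rpy [-180.0, -0.0, 4.1] F [0.6, 0.0, -1.6] w 0.024
[0.0, -0.0, 0.001, -0.0, -0.0, 0.0],
[0.001, -0.001, 0.002, -0.0, -0.0, 0.0],
[0.001, -0.001, 0.008, -0.0, -0.0, 0.1],
[0.001, -0.001, 0.019, -0.0, -0.0, 0.1],
[0.001, -0.001, 0.03, -0.0, -0.0, 0.1],
[0.001, -0.001, 0.04, -0.0, -0.0, 0.1],
[0.001, -0.001, 0.051, -0.0, -0.0, 0.1],
[0.001, -0.001, 0.062, -0.0, -0.0, 0.1],
```

Call:
arm_command:
  deltas:
    - [0,0,0.006,0,0,0]
    - [0.001,-0.001,0.016,0,0,0]
    - [0.001,-0.001,0.028,0,0,0]
    - [0.001,-0.001,0.04,0,0,0]
    - [0.001,-0.001,0.052,0,0,0]
    - [0.001,-0.001,0.062,0,0,0]
    - [0.001,-0.001,0.068,0,0,0]
    - [0.001,-0.001,0.07,0,0,0]

```text
time_s: 23.8
tool_pos: [0.5463, -0.1688, 0.2135]
tool_rot: [-180.0, 0.0, 4.1]
wrist_force: [-0.5, -1.1, -1.4]
gripper_width: 0.0241
```

Run:
```python
from h import *
st(); cv2.imwrite("pics/scene9.png",manip.read_camera("scene")); cv2.imwrite("pics/top9.png",manip.read_camera("top"))
```

```text
t 23.8 J [38.1, 28.7, -34.0, 100.1, 18.7, 56.9, 1.1] P [0.5463, -0.1688, 0.2135] rpy [-180.0, 0.0, 4.1] F [-0.5, -1.1, -1.4] w 0.0241
```

Call:
arm_command:
  deltas:
    - [0,0,0.003,0,0,0]
    - [0,0,0.007,0,0,0]
    - [0,0,0.011,0,0,0]
    - [0,0,0.015,0,0,0]
    - [0,0,0.019,0,0,0]
    - [0,0,0.023,0,0,0]
    - [0,0,0.026,0,0,0]
    - [0,0,0.027,0,0,0]

```text
time_s: 24.9
tool_pos: [0.5464, -0.1689, 0.1866]
tool_rot: [-180.0, -0.0, 4.1]
wrist_force: [-0.5, -0.3, -2.0]
gripper_width: 0.0241
```

Run:
```python
from h import *
for i in range(3): st(); manip.read_camera("top")
st()
```

```text
t 24.9 J [37.4, 30.6, -33.1, 101.4, 20.1, 54.0, -0.0] P [0.5464, -0.1689, 0.1866] rpy [-180.0, -0.0, 4.1] F [-0.5, -0.3, -2.0] w 0.0241
t 24.95 J [37.4, 30.6, -33.1, 101.4, 20.1, 54.0, -0.0] P [0.5464, -0.1688, 0.1866] rpy [-180.0, -0.0, 4.1] F [0.2, 1.0, -2.5] w 0.0238
t 25.0 J [37.4, 30.6, -33.1, 101.4, 20.1, 54.0, -0.0] P [0.5465, -0.1688, 0.1868] rpy [-180.0, -0.0, 4.1] F [-0.2, -0.1, -2.6] w 0.0239
t 25.05 J [37.4, 30.6, -33.1, 101.4, 20.1, 54.0, -0.0] P [0.5466, -0.1689, 0.1869] rpy [-180.0, -0.0, 4.1] F [-0.7, -0.1, -2.0] w 0.0237
```

No side force (noise about 1 N), and the underside is about 75 mm up, inside the ring of bottles. Continuing down.

Call:
arm_command:
  deltas:
    - [0,0,0.003,0,0,0]
    - [0,0,0.008,0,0,0]
    - [0,0,0.013,0,0,0]
    - [0,0,0.018,0,0,0]
    - [0,0,0.023,0,0,0]
    - [0,0,0.028,0,0,0]
    - [0,0,0.031,0,0,0]
    - [0,0,0.032,0,0,0]

```text
time_s: 26.05
tool_pos: [0.5465, -0.1688, 0.1547]
tool_rot: [-180.0, -0.0, 4.1]
wrist_force: [1.3, -0.4, -2.7]
gripper_width: 0.0241
```

Call:
arm_command:
  deltas:
    - [0,0,0.003,0,0,0]
    - [0,0,0.008,0,0,0]
    - [0,0,0.013,0,0,0]
    - [0,0,0.018,0,0,0]
    - [0,0,0.023,0,0,0]
    - [0,0,0.028,0,0,0]
    - [0,0,0.032,0,0,0]
    - [0,0,0.034,0,0,0]

```text
time_s: 27.05
tool_pos: [0.5465, -0.1688, 0.1204]
tool_rot: [-180.0, -0.0, 4.1]
wrist_force: [-0.4, 0.1, -1.7]
gripper_width: 0.0242
```

Call:
arm_command:
  deltas:
    - [0,0,0.001,0,0,0]
    - [0,0,0.002,0,0,0]
    - [0,0,0.003,0,0,0]
    - [0,0,0.004,0,0,0]
    - [0,0,0.0045,0,0,0]
    - [0,0,0.005,0,0,0]
    - [0,0,0.005,0,0,0]
    - [0,0,0.005,0,0,0]

```text
time_s: 28.05
tool_pos: [0.5469, -0.1689, 0.1162]
tool_rot: [180.0, -0.0, 4.1]
wrist_force: [-2.1, -0.1, 4.6]
gripper_width: 0.0243
```

The wrist force went from -1.7 to +4.6 N right at the expected floor height. Opening partway to about 42 mm to stay clear of the neighbouring caps.

Call:
arm_command:
  deltas:
    - [0,0,0,0,0,0]
    - [0,0,0,0,0,0]
    - [0,0,0,0,0,0]
    - [0,0,0,0,0,0]
    - [0,0,0,0,0,0]
    - [0,0,0,0,0,0]
    - [0,0,0,0,0,0]
    - [0,0,0,0,0,0]
  hand: 0.53

```text
time_s: 29.05
tool_pos: [0.5469, -0.1689, 0.1162]
tool_rot: [180.0, -0.0, 4.1]
wrist_force: [-0.2, -1.2, 0.4]
gripper_width: 0.0417
```

Call:
arm_command:
  deltas:
    - [0,0,-0.005,0,0,0]
    - [0,0,-0.015,0,0,0]
    - [0,0,-0.03,0,0,0]
    - [0,0,-0.055,0,0,0]
    - [0,0,-0.085,0,0,0]
    - [0,0,-0.115,0,0,0]
    - [0,0,-0.145,0,0,0]
    - [0,0,-0.165,0,0,0]

```text
time_s: 30.05
tool_pos: [0.5473, -0.1687, 0.2839]
tool_rot: [179.9, -0.2, 4.1]
wrist_force: [1.0, -0.2, -0.0]
gripper_width: 0.0416
```

Call:
arm_command:
  deltas:
    - [0,-0.03,0,0,0,0]
    - [0,-0.07,0,0,0,0]
    - [0,-0.11,0,0,0,0]
    - [0,-0.15,0,0,0,0]
    - [0,-0.19,0,0,0,0]
    - [0,-0.22,0,0,0,0]
    - [0,-0.24,0,0,0,0]
    - [0,-0.24,0,0,0,0]

```text
time_s: 31.05
tool_pos: [0.53, 0.0724, 0.2847]
tool_rot: [180.0, -0.3, 4.3]
wrist_force: [0.1, 0.0, -0.6]
gripper_width: 0.0415
```

Run:
```python
from caps import *
st(); t=manip.read_camera("top"); s=manip.read_camera("scene"); cv2.imwrite("pics/top10.png",t); cv2.imwrite("pics/scene10.png",s)
for u,v in [(359,194.5),(378.5,178.2),(396.7,177.8),(388,193.5),(406.2,192.8),(380.5,209.8),(398.4,208.9)]:
    try: a=cap(t,u,v); print(a.round(1),ray("top",a[0],a[1],.144)[:2].round(4))
    except Exception as e: print(e)
print(proj("top",[.546,-.1695,.144]))
cv2.imwrite("pics/c10.png",np.hstack([cv2.resize(s[130:210,320:400],(390,390),interpolation=cv2.INTER_CUBIC),cv2.resize(t[150:240,340:430],(390,390),interpolation=cv2.INTER_CUBIC)]))
```

```text
t 31.05 J [19.7, 21.3, -40.9, 101.1, 15.6, 63.0, -22.0] P [0.53, 0.0724, 0.2847] rpy [180.0, -0.3, 4.3] F [0.1, 0.0, -0.6] w 0.0415
[359. 194. 441. 188.] [ 0.5452 -0.1357]
[378.2 177.6  39.7 158. ] [ 0.5971 -0.1942]
[396.8 177.2  45.3 157. ] [ 0.5994 -0.2513]
[389.  193.5  49.4 159. ] [ 0.5487 -0.2278]
[406.8 192.3  45.4 158. ] [ 0.5535 -0.2823]
[381.8 210.4  29.3 158. ] [ 0.4962 -0.2061]
[398.9 209.1  52.1 157. ] [ 0.5012 -0.2585]
[370.01708874 193.97346105]
```

View pics/c10.png

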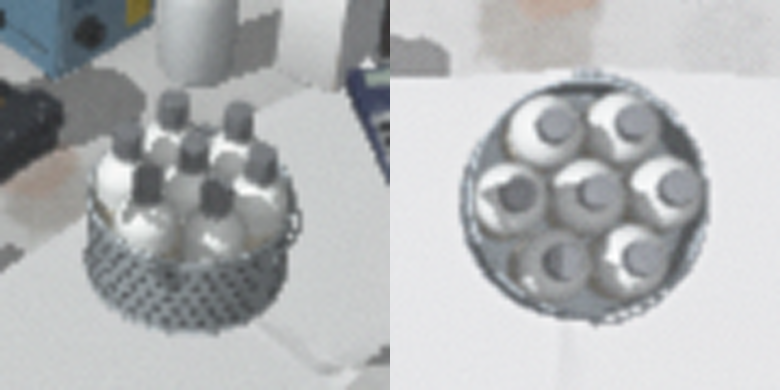

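All seven caps form a full hexagon in both views. The moved cap is near top pixel (369.5,194), against the predicted (370.0,194.0), and the gripper is clear. Handing in.

```bash
python3 -c "
from h import *
u=ray('top',369.2,194.1,.144);print(u);st();print(manip.close_job())"
```

```text
[ 0.54556047 -0.16699719  0.144     ]
t 31.15 J [19.8, 21.4, -40.7, 101.1, 15.6, 63.0, -22.0] P [0.5303, 0.0697, 0.2841] rpy [179.9, -0.2, 4.1] F [-1.0, -0.7, -0.8] w 0.0413
the job is handed in; nothing more can be done
None
```

The job is handed in at 31 s of the 58 s allowed; the rig gives no verdict. I lifted the bottle off the mixer, stood it on the clear bench and let go. I then picked it up by its cap and lowered it into the gap, opened the fingers partway and withdrew.

**Checks that agreed**
- **Bench:** the bottle touched down with only a few newtons of force. After release it stood upright in the top view; the arm hid it from the scene camera.
- **Basket floor:** contact came at the expected height, about 4.6 N.
- **End position:** in the last pictures all seven bottles stand in a full hexagon. The moved cap is about 2–3 mm from where I put the gap's centre; the limit is 10 mm.
- **Packed bottles:** five caps measured within about 0.5 mm of their positions before the bottle went in. The gripper was well clear at hand-in.

**Checks that failed or disagreed**
- **First grasp tilt:** 35° ran into the wrist joint limits before reaching the bottle, so I regrasped at 14°.
- **Last cap measurements:** the automatic measurement failed for the moved cap, so I read that one from the picture by eye. For one neighbour (last seen near (0.499, -0.202)) it read about 5 mm off, with a partial mask because it lies in shadow. By eye that bottle stands upright in its place.
- **Bystanders:** I did not measure them at the end. The pictures and wrist forces showed no contact with any of them.

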